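# Probe the post socket with the depth rod and fit the body post that matches

## Task

The truck's bracket is short of one body post. Feel how deep its empty socket is by lowering the depth rod gently onto the bottom and letting it rest there for a moment, put the rod back in its stand, then take only the post that will end level with the three posts already fitted and push it gently but fully home in the socket. Leave the other posts in the rack and the rest of the bench as it is, and do not force anything against the socket.

Things in the scene. Friction and masses are not known exactly. Their poses are not given: they have to be found in the camera images.
- chassis: part of a model truck, fixed on a low bench stand: blue plate 190 (x) x 360 (y) mm, side rails to 45 mm, green motor (top at 80 mm) on its +y half, blue rectangular bracket on its -y half. Origin on the bench under the plate's middle, z up. The bracket's 40 mm square corner towers end 82 mm above the bench, at (x, y) = (55,-135), (-55,5), (55,5) mm with posts, (-55,-135) with the socket.
- fitted_top (a point): middle of the top of the nearest fitted post, on the tower at chassis (-55, 5) mm. The three fitted posts are black with white caps, 12 mm diameter, and end 40 mm above their towers.
- socket (a point): centre of the empty socket's mouth, level with the tower top (82 mm above the bench), axes as the chassis. A round blind upright bore, 13.5 mm diameter, 1.5 mm chamfer, with a hard flat bottom. It is 24, 32 or 40 mm deep; which one cannot be told from outside and changes from run to run.
- socket_grip (a point): point on the bore's axis 9 mm below its mouth, where two small sprung rubber pads in the wall (at +x and -x) leave 10.8 mm free. The 8 mm rod passes between them freely. A 12 mm post drags on them with about 3 to 9 N: it does not fall in but must be pushed all the way down, and stays where it is left.
- rod: depth rod, 130 mm long, 80 g: 8 mm steel shaft 85 mm long, above it an orange round handle of 22 mm diameter and 45 mm length. Origin in the middle of the shaft's flat tip, z along the rod towards the handle. Coloured rings round the shaft at 24 mm (red), 32 mm (yellow) and 40 mm (green) from the tip. At the start it stands upright in the stand, tip on the bench, handle at 85 to 130 mm height.
- rod_tip (a point): middle of the depth rod's tip (same as the rod's origin).
- stand: aluminium block 75 x 75 x 45 mm high, fixed; origin under its centre; an upright through hole of 14 mm diameter in the middle (3 mm chamfer), in which the rod stands with its tip on the bench.
- rack: light wooden block 190 (x) x 56 (y) x 32 mm high, fixed; origin under its centre; three upright through holes of 13.5 mm diameter at x = -55, 0 and 55 mm, one post in each, in an order that changes.
- post_short: round black body post with a red cap, 12 mm diameter, 64 mm long, 30 g, chamfered foot, standing upright in the rack with its foot on the bench. Origin in the middle of its foot, z towards the cap. Standing on the bottom of a 24 mm deep socket it ends 40 mm above the mouth.
- post_short_tip (a point): middle of the foot of the red-capped post (its origin).
- post_short_top (a point): middle of the top of the red-capped post.
- post_mid: round black body post with a yellow cap, 12 mm diameter, 72 mm long, 30 g, chamfered foot, standing upright in the rack with its foot on the bench. Origin in the middle of its foot, z towards the cap. Standing on the bottom of a 32 mm deep socket it ends 40 mm above the mouth.
- post_mid_tip (a point): middle of the foot of the yellow-capped post (its origin).
- post_mid_top (a point): middle of the top of the yellow-capped post.
- post_long: round black body post with a green cap, 12 mm diameter, 80 mm long, 30 g, chamfered foot, standing upright in the rack with its foot on the bench. Origin in the middle of its foot, z towards the cap. Standing on the bottom of a 40 mm deep socket it ends 40 mm above the mouth.
- post_long_tip (a point): middle of the foot of the green-capped post (its origin).
- post_long_top (a point): middle of the top of the green-capped post.
- screwdriver: screwdriver with red handle lying on the bench (bystander), about 200 mm long.
- pinion: dark steel pinion gear, 32 mm diameter, 20 mm high (bystander).
- shock: shock absorber with red spring lying on the bench, 135 mm long, 24 mm thick (bystander).

How it is judged:
By the outcome, as a careful person would: the job done as asked, in the order asked, and still so for the second after the job is handed in, with the robot touching nothing.
It also fails if it takes over 72 s, if anything falls off the work surface, if the arm or the gripper's body presses on something with over 40 N, if the wrist force passes 120 N, or if a joint passes its speed limit or range.

## Robot

A 6-joint arm with a two-finger parallel gripper is mounted at the origin on the work surface. World frame = base frame: x ahead of the robot, y to its left, z up, the work surface at z = 0. Lengths are in mm, angles in rad, forces in N, time in s.
With the tool pointing down it reaches from about 350 to 875 mm from the base axis. Payload 4.2 kg.
Tool frame: the origin (TCP) lies on the centre line of the jaws, within the pads' length; the fingertips stand 22 mm ahead of it and the grasp point (between the pads) lies 3 mm ahead of it (ctrl.tip_extent is the distance from the TCP to the fingertips, in mm); x points along the fingers, y is the direction in which the jaws open and shut, and the axes are right-handed (so a half turn about x gives the same grasp; the last joint's range is limited). The gripper opens to 85 mm and grips with 20 to 120 N. Pads are 22 mm wide; open, the fingers measure 114 mm over their backs; the gripper's body (76 mm by 85 mm) begins 54 mm behind the grasp point. The pads swing forward as they close: fully open they stand 13 mm farther back than shut.
Start: joints at [-0.985, 0.385, 0.008, 0, -1.194, -0.259], TCP at [200.649, -591.895, 253.312] pointing down, gripper open.
Joint ranges: [-3.14, 3.14], [-1.21, 2.06], [-1.07, 1.41], [-3.16, 2.05], [-2.99, -0.16], [-3.1, 3.1]. Speed limits (rad/s): [2.79, 2.79, 3.14, 3.14, 3.14, 3.14].

## Interface

Orientations are given as a unit quaternion [x, y, z, w].
In Python, from station import sensors, eyes, ctrl gives the robot as it stands.
- The arm moves only by the tool arm_command, never from a script. Its argument "moves" is a list of rows, each an object with "xyz": the shift along the tool's x, y, z in units of 30 mm (1.0 is 30 mm), a list of three; "spin": the turn about the tool's x in units of 5 degrees (1.0 is 5 degrees); "gripper": the opening, from 0 (shut) to 1 (fully open). In form: [{"xyz": [dx, dy, dz], "spin": spin, "gripper": gripper}, ...]. A call has 1 to 8 rows; each row is the pose to reach, as a shift and turn from the pose commanded when the call began, along the tool's axes at that moment; what a row does not reach only later rows make up. A row lasts 1/10 s, in which the tool goes at most 50 mm and 8.59 degrees, less where a joint would pass 70% of its speed; a pose out of reach is approached as far as the arm can. A call with a gripper value outside its range is refused whole. The fingers move at their own pace and stop on an object; the grip force is fixed at half the most. Time passes only in rows, so rows that repeat a pose let the fingers close. It gives the time, the measured TCP pose, the force and the opening at its end, in the units of the state.
- sensors.state(): the state, without advancing time (a new reading comes with each control period).
- eyes.snapshot(name): name is "scene" or "top"; returns a dict with "pixels" (384x512x3 uint8, red, green, blue), "camera_matrix" (3x3 intrinsics, pixels), "k1" (the pictures are not rectified: a ray, as slopes to the right and down, at radius r is drawn at 1 + k1 r^2 times it, then the intrinsics apply), "extrinsics" (4x4, takes a point from world to camera coordinates). Camera axes: x right, y down, z forward; pixel columns grow to the right and rows downward; lengths in mm; the calibration is good to about 2 mm. A picture is of the moment at which its call begins. There is no depth.
- ctrl.finish_job(): hands the job in, once; it reports no verdict.
Trained networks look in a picture, given as the dict that the camera call returned (one of the last four; its "shot" number tells which), for a name from the list of things; names that differ only in an ending like _2 or _b are one class to them, and where a whole thing is asked for, a point or a joint stands for the part that bears it (a point fixed in the world has none). Each returns a list of dicts, best first, with "conf" (0 to 1); they miss things now and then, are a little off and sometimes report something else, mostly with a low value. They report only what shows in the picture. A call takes as long as a camera call.
- eyes.outline_of(picture, query): "pixels" (384x512 bool, what is visible of it) and "pixel" ([column, row] in pixels, amid what is visible of it).
- eyes.mark_of(picture, query): "pixel" ([column, row] in pixels: a listed point, or the origin of a listed thing).
The state is a dict: "time_s": time; "joint_positions": joint angles; "qvel": joint speeds; "effort": joint torques, N m; "tcp_pos": TCP position; "ee_rot": TCP orientation; "contact_force": force on the tool from outside, world axes, zero at the start; "wrist_torque": the same for the moment, N m; "opening": opening from 0.0 (shut) to 1.0 (fully open).
Only numpy, scipy, OpenCV 4.12 (cv2) and the standard library are available. Lean on these libraries where they do the work, as an engineer would, in place of code of your own. Each camera call takes 0.05 s, during which the arm holds its last target.

## Working session

There is one attempt and no reset: what is moved stays moved. The work goes in short steps, Python scripts to look and compute and a tool call to move; the robot and the scene stay as the last step left them, time stands still between calls to the robot, and variables do not carry over. Pictures are saved under pics/ and viewed, and the job is handed in when it is done.

Besides the shell and the picture viewer there is one more tool, called after "Call:" in YAML: its name, and indented under it one key for each argument. arm_command: Moves the arm, as the interface text tells. Its arguments: {"type":"object","properties":{"moves":{"type":"array"}},"required":["moves"]}

```bash
ls; mkdir -p pics; python3 - <<'E'
from station import sensors, eyes, ctrl
import cv2, numpy as np
print(sensors.state()); print(ctrl.tip_extent)
for n in ["scene","top"]:
    p=eyes.snapshot(n); cv2.imwrite(f"pics/{n}0.png",cv2.cvtColor(p["pixels"],cv2.COLOR_RGB2BGR))
    print(n,p["camera_matrix"],p["k1"],p["extrinsics"],p["shot"])
E
```

```text
pics
{'time_s': 0.0, 'joint_positions': array([-9.85381718e-01,  3.85554503e-01,  6.60658223e-03, -5.39853728e-04,
       -1.19400891e+00, -2.58609310e-01]), 'qvel': array([-6.69049489e-04,  9.87052533e-06, -2.47534259e-04, -6.47849430e-04,
        2.14485383e-03, -8.23445008e-04]), 'effort': array([ 7.88467187e-04, -3.92291272e+01,  1.88403833e+01,  4.18619514e+00,
       -4.64726720e-03, -2.05730925e-05]), 'tcp_pos': array([ 200.49133665, -591.38661064,  252.20918756]), 'ee_rot': array([-0.11419058,  0.6978498 ,  0.11572958,  0.69754773]), 'contact_force': array([ 1.24086433,  0.77579467, -0.09060555]), 'wrist_torque': array([0.02663018, 0.01112969, 0.02500917]), 'opening': 1.000739361540668}
22.0
scene [[381.21700646   0.         253.07830526]
 [  0.         381.21700646 196.27778311]
 [  0.           0.           1.        ]] -0.10091617778353883 [[ 6.52341731e-01  7.57733110e-01 -1.70528472e-02 -3.32489581e+02]
 [ 5.07418993e-01 -4.53335228e-01 -7.32811801e-01 -1.61182518e+02]
 [-5.63006422e-01  4.69390781e-01 -6.80217659e-01  1.44174705e+03]
 [ 0.00000000e+00  0.00000000e+00  0.00000000e+00  1.00000000e+00]] 1
top [[476.1791418    0.         258.17216113]
 [  0.         476.1791418  190.86935553]
 [  0.           0.           1.        ]] -0.030478311537610468 [[ 1.77695543e-02 -9.99840509e-01 -1.78848064e-03  1.10668779e+00]
 [-9.76758113e-01 -1.69771172e-02 -2.13671164e-01  5.34462877e+02]
 [ 2.13606722e-01  5.54375432e-03 -9.76904005e-01  1.43837704e+03]
 [ 0.00000000e+00  0.00000000e+00  0.00000000e+00  1.00000000e+00]] 2
```

View pics/scene0.png

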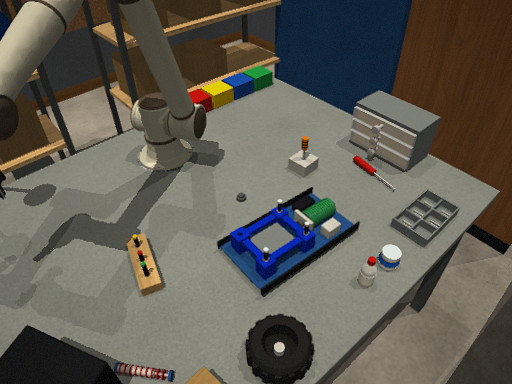

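View pics/top0.png

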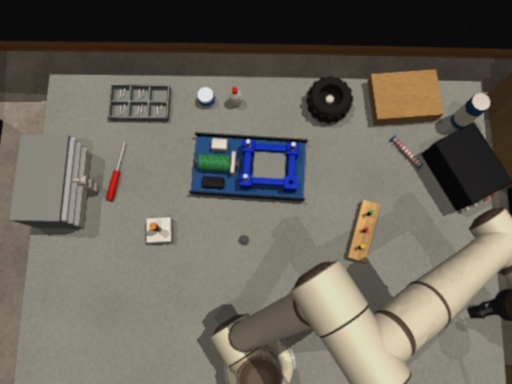

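```bash
cat > h.py <<'E'
from station import sensors, eyes, ctrl
import cv2, numpy as np
from scipy.optimize import least_squares
from scipy.spatial.transform import Rotation as R
def proj(p,X):
    E=p["extrinsics"];X=np.atleast_2d(X);c=X@E[:3,:3].T+E[:3,3]
    s=c[:,:2]/c[:,2:];r2=(s**2).sum(1,keepdims=True);s=s*(1+p["k1"]*r2)
    K=p["camera_matrix"];return s*[K[0,0],K[1,1]]+[K[0,2],K[1,2]]
def atz(p,px,z):
    f=lambda q:proj(p,[q[0],q[1],z])[0]-px
    return least_squares(f,[500,0]).x
def tri(ps,pxs):
    f=lambda q:np.concatenate([proj(p,q)[0]-x for p,x in zip(ps,pxs)])
    s=least_squares(f,[500,0,50]);return s.x,np.abs(s.fun).max()
def save(p,n,box=None,k=1):
    im=cv2.cvtColor(p["pixels"],cv2.COLOR_RGB2BGR)
    if box: im=im[box[1]:box[3],box[0]:box[2]]
    cv2.imwrite(f"pics/{n}.png",cv2.resize(im,None,fx=k,fy=k,interpolation=cv2.INTER_CUBIC))
E
python3 - <<'E'
from h import *
np.set_printoptions(precision=1,suppress=True)
S=eyes.snapshot("scene");T=eyes.snapshot("top")
save(S,"s1",(100,110,340,290),3);save(T,"t1",(120,120,400,270),2.8)
for n in ["chassis","fitted_top","socket","socket_grip","rod","rod_tip","stand","rack","post_short_top","post_mid_top","post_long_top","post_short_tip","post_mid_tip","post_long_tip","pinion"]:
    a=eyes.mark_of(S,n);b=eyes.mark_of(T,n)
    pr=lambda l:[(np.round(d["pixel"],1).tolist(),round(d["conf"],2)) for d in l[:3]]
    print(n,"S",pr(a),"T",pr(b))
    if a and b: print("   ",*tri([S,T],[a[0]["pixel"],b[0]["pixel"]]))
E
```

```text
chassis S [([285.9, 242.7], 0.72)] T [([250.4, 167.6], 0.92), ([120.3, 168.7], 0.74), ([360.3, 251.1], 0.35)]
    [621.   34.3   5.8] 1.1157482370142588
fitted_top S [([282.1, 201.3], 0.74), ([150.7, 281.4], 0.51)] T [([247.3, 178.9], 0.81)]
    [564.2  51.9 117. ] 3.0250643052882538
socket S [([241.1, 232.4], 0.81), ([144.0, 264.7], 0.55)] T [([287.8, 181.7], 0.84), ([371.6, 213.2], 0.67), ([161.7, 229.7], 0.33)]
    [558.6 -81.9  84.2] 0.32333399367516336
socket_grip S [([241.1, 237.5], 0.77)] T [([287.1, 182.3], 0.56)]
    [560.2 -82.3  65.3] 0.8232138237897004
rod S [] T [([119.9, 168.6], 0.41)]
rod_tip S [] T [([407.7, 154.4], 0.74), ([244.5, 242.4], 0.53), ([161.9, 229.3], 0.43)]
stand S [([302.8, 163.9], 0.84)] T [([160.5, 229.0], 0.83), ([118.1, 170.1], 0.39)]
    [412.3 316.8  25.6] 0.20348635200389253
rack S [([145.7, 266.4], 0.76)] T [([361.3, 232.1], 0.8)]
    [ 418.2 -320.7   -0.5] 0.6157399415403688
post_short_top S [([139.6, 256.1], 0.42), ([242.4, 235.3], 0.23)] T [([362.6, 227.2], 0.42)]
    [ 423.2 -321.8   52.7] 1.9688130090380582
post_mid_top S [([131.9, 236.3], 0.44), ([145.6, 266.6], 0.16)] T [([362.0, 247.0], 0.58)]
    [ 361.3 -310.7   71.4] 0.835464979137555
post_long_top S [([145.6, 263.4], 0.64)] T [([373.2, 212.3], 0.53)]
    [ 471.6 -336.2   79.2] 2.521342066499244
post_short_tip S [] T [([361.5, 230.8], 0.6)]
post_mid_tip S [([140.7, 252.6], 0.45), ([142.7, 262.2], 0.42)] T [([362.9, 249.4], 0.53)]
    [ 365.5 -314.8    5.2] 3.247670313924459
post_long_tip S [([149.4, 282.2], 0.43), ([140.4, 255.6], 0.19)] T []
pinion S [([239.2, 200.3], 0.58)] T [([245.0, 239.2], 0.46)]
    [387.   48.4   0.6] 0.6221028993931839
```

View pics/s1.png

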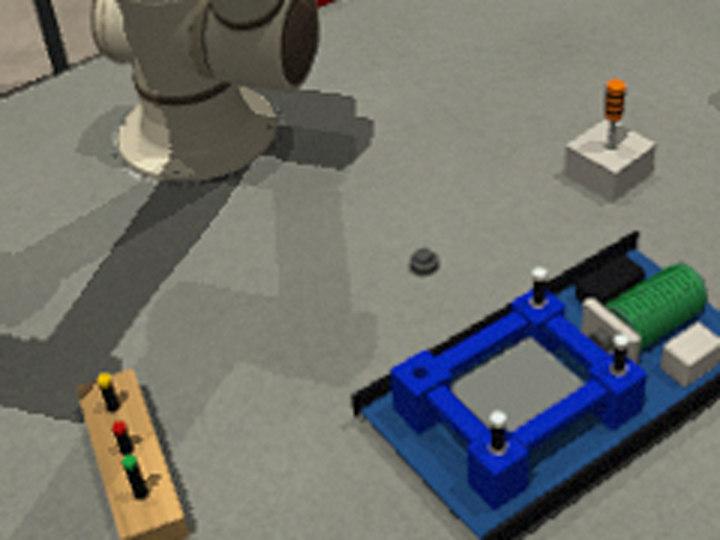

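View pics/t1.png

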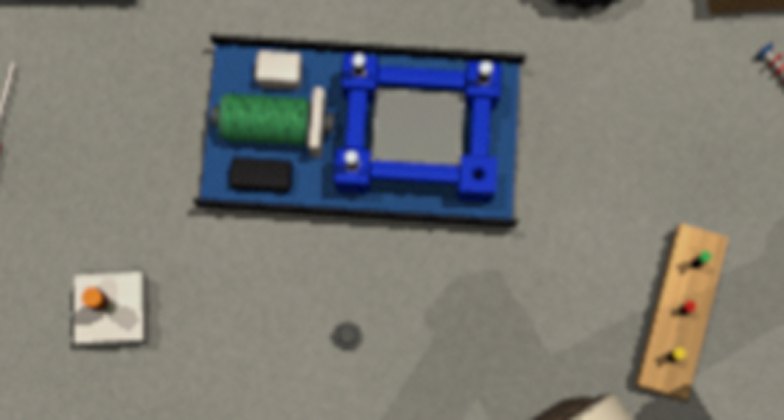

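```bash
cat > loc.py <<'E'
from h import *
def blob(p,mask,near,rad=10):
    n,l,st,c=cv2.connectedComponentsWithStats(mask.astype(np.uint8))
    best=[(st[i,4],c[i]) for i in range(1,n) if np.hypot(*(c[i]-near))<rad]
    return max(best,key=lambda b:b[0]) if best else None
def wcent(p,fn,near,rad=6):
    # soft-weighted centroid
    im=p["pixels"].astype(float);yy,xx=np.mgrid[:384,:512]
    w=np.clip(fn(im),0,None)*(np.hypot(xx-near[0],yy-near[1])<rad)
    return np.array([(w*xx).sum(),(w*yy).sum()])/w.sum(), w.sum()
red=lambda i:i[...,0]-np.maximum(i[...,1],i[...,2])-60
org=lambda i:i[...,0]-i[...,2]-90
yel=lambda i:np.minimum(i[...,0],i[...,1])-i[...,2]-80
grn=lambda i:i[...,1]-np.maximum(i[...,0],i[...,2])-50
wht=lambda i:i.min(-1)-150
E
python3 - <<'E'
from loc import *
np.set_printoptions(precision=2,suppress=True)
S=eyes.snapshot("scene");T=eyes.snapshot("top")
q=sensors.state()["ee_rot"];print(R.from_quat(q).as_matrix())
# cap centroid: middle of the cap
for n,f,s,t in [("yel",yel,(135,237),(362,247)),("red",red,(140,252),(366,230)),("grn",grn,(143,264),(372,212)),("orange",org,(305,143),(153,226)),
   ("w1",wht,(280,202),(245,177)),("w2",wht,(307,224),(248,143)),("w3",wht,(266,250),(293,145))]:
    a,wa=wcent(S,f,s);b,wb=wcent(T,f,t);print(n,a,wa,b,wb,*tri([S,T],[a,b]))
save(S,"s2",(110,225,170,285),10);save(S,"s3",(220,180,330,290),6);save(T,"t3",(230,120,310,210),7)
E
```

```text
[[-0.   -0.32  0.95]
 [-0.    0.95  0.32]
 [-1.    0.   -0.  ]]
yel [134.23 236.02] 1135.0 [362.28 245.68] 518.0 [ 366.15 -308.08   74.46] 0.12724392615672286
red [139.17 251.89] 1257.0 [366.06 228.81] 718.0 [ 418.91 -322.99   66.75] 0.059726628265366344
grn [142.57 263.17] 515.0 [371.36 211.36] 135.0 [ 470.91 -337.6    81.68] 0.04368883213066965
orange [304.82 139.74] 1835.0 [152.51 225.79] 2405.0 [408.41 320.39 124.42] 0.13959918776913582
w1 [279.4  200.21] 723.0 [244.98 175.61] 462.0 [566.08  50.88 125.54] 0.04256855702703888
w2 [307.59 221.97] 1302.0 [247.73 140.99] 397.0 [676.18  46.27 127.42] 0.49075503211122395
w3 [265.54 248.65] 1058.0 [293.1  143.72] 479.0 [669.17 -94.14 125.95] 0.027623261532824017
```

```bash
python3 - <<'E'
from loc import *
np.set_printoptions(precision=2,suppress=True)
S=eyes.snapshot("scene");T=eyes.snapshot("top")
for n in ["stand","rack","rod","post_mid","chassis"]:
  for p,k in((S,"S"),(T,"T")):
    for d in eyes.outline_of(p,n)[:2]:
        m=d["pixels"];ys,xs=np.nonzero(m)
        print(n,k,round(d["conf"],2),d["pixel"],m.sum(),xs.min(),xs.max(),ys.min(),ys.max(),cv2.minAreaRect(np.c_[xs,ys].astype(np.float32)))
E
```

```text
stand S 0.66 [303.3, 162.0] 511 289 317 151 176 ((302.9230651855469, 162.61538696289062), (26.625612258911133, 23.297409057617188), 33.6900634765625)
stand T 0.85 [164.2, 231.1] 525 147 173 217 243 ((159.47413635253906, 230.06036376953125), (25.191749572753906, 26.307466506958008), 86.633544921875)
rack S 0.68 [147.5, 265.1] 1067 126 162 233 295 ((143.15530395507812, 264.11029052734375), (59.96461486816406, 21.943849563598633), 72.25532531738281)
rod T 0.51 [154.0, 224.3] 55 151 159 223 230 ((155.00001525878906, 227.00003051757812), (9.899494171142578, 5.656853675842285), 45.0)
post_mid S 0.5 [136.5, 240.0] 65 132 139 234 246 ((135.6999969482422, 240.10000610351562), (12.649109840393066, 5.059643268585205), 71.56504821777344)
post_mid S 0.17 [140.8, 257.0] 43 138 143 251 260 ((140.50001525878906, 255.5000457763672), (9.45888900756836, 4.6081767082214355), 75.96376037597656)
post_mid T 0.28 [361.8, 232.2] 1092 347 379 200 262 ((362.7484130859375, 230.81875610351562), (19.254661560058594, 61.33042907714844), 14.322718620300293)
chassis S 0.7 [287.5, 242.1] 7360 218 358 187 294 ((287.92510986328125, 235.38946533203125), (69.6787109375, 128.80813598632812), 55.885528564453125)
chassis S 0.34 [140.0, 267.1] 1224 125 162 232 295 ((142.84999084472656, 264.04998779296875), (61.34817886352539, 24.349536895751953), 71.56504821777344)
chassis T 0.59 [249.0, 164.0] 6897 189 307 132 200 ((247.9781494140625, 166.33554077148438), (114.49589538574219, 63.45215606689453), 3.7313966751098633)
```

View s3,t3.

View pics/s3.png

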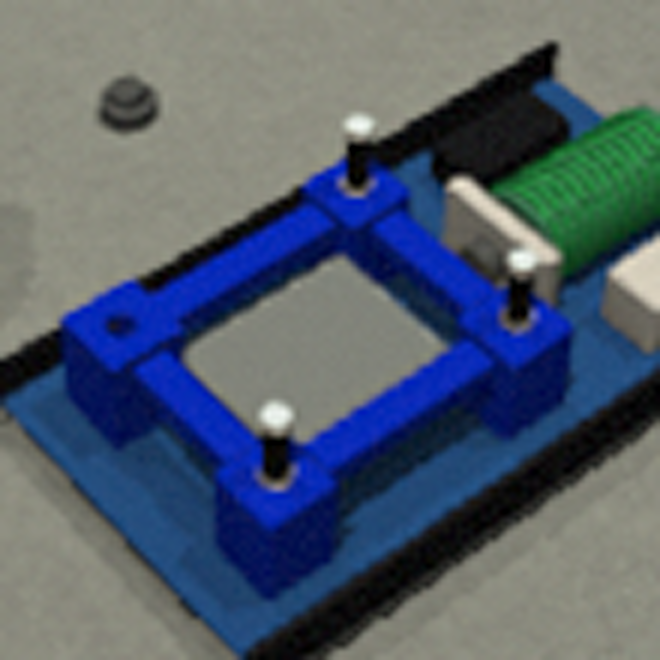

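View pics/t3.png

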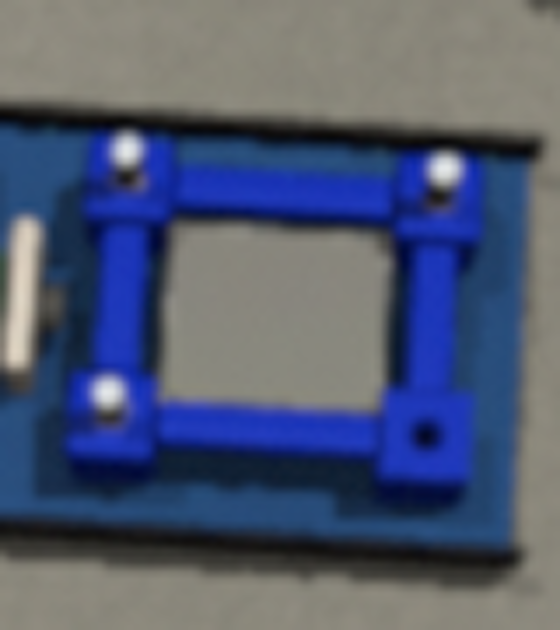

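```bash
python3 - <<'E'
from loc import *
np.set_printoptions(precision=2,suppress=True)
S=eyes.snapshot("scene");T=eyes.snapshot("top")
dark=lambda i:90-i[...,2]   # blue channel low in bore
print(S["pixels"][228:241,234:248,2]);print(T["pixels"][174:190,283:299,2])
# each camera alone with known z of cap middle
for n,f,s,t,z in [("yel",yel,(135,237),(362,247),70),("red",red,(140,252),(366,230),62),("grn",grn,(143,264),(372,212),78),("orange",org,(305,143),(153,226),115),
   ("w1",wht,(280,202),(245,177),119),("w2",wht,(307,224),(248,143),119),("w3",wht,(266,250),(293,145),119)]:
    a,wa=wcent(S,f,s);b,wb=wcent(T,f,t);print(n,z,atz(S,a,z),atz(T,b,z))
E
```

```text
[[128 132 137 148 174 189 188 185 187 163  88  77 111 163]
 [129 150 172 184 185 186 183 183 186 189 174 170 195 190]
 [152 176 185 186 186 185 184 186 184 185 187 185 185 185]
 [188 186 185 184 181 178 178 179 184 185 184 185 182 183]
 [183 185 185 175 152 136 130 147 168 185 183 185 184 184]
 [184 187 181 150  82  69  83  97 137 176 185 185 183 184]
 [187 184 179 138  52  51  87  88 128 172 186 184 184 183]
 [187 185 188 168 109  92 101 119 151 181 184 184 186 183]
 [181 186 185 188 180 162 157 172 188 187 185 184 172 150]
 [149 180 186 186 187 189 188 187 187 187 183 153 100  71]
 [101 146 180 186 183 184 187 187 183 170 147 102 103 124]
 [ 83 101 146 182 186 186 182 171 147  95  90 135 169 192]
 [ 88  79 101 146 180 186 156  98  86 119 162 191 185 183]]
[[128 116  85  73  94 143 181 187 185 183 169 133 109 107 113 120]
 [126 126 128 128 134 156 176 178 177 175 163 141 128 125 124 123]
 [123 137 164 170 171 175 179 177 177 176 173 166 163 161 149 129]
 [119 141 176 185 184 184 184 184 184 183 184 183 183 179 161 132]
 [115 137 177 187 187 186 184 183 182 184 186 186 186 180 159 13
[... 329 characters left out ...]
149 114]
 [141 148 178 187 186 177 159 146 148 164 180 187 186 173 142 112]
 [110 146 181 188 187 186 183 179 180 184 186 187 186 172 138 111]
 [ 96 147 179 185 185 187 188 188 189 188 187 188 185 172 139 111]
 [ 90 136 160 165 165 170 177 180 181 180 181 180 179 166 138 111]
 [ 72 100 115 117 117 124 132 135 137 141 141 141 140 137 124 111]
 [ 56  65  70  70  71  72  77  78  82  86  88  86  88 100 110 108]]
yel 70 [ 362.09 -306.71] [ 366.45 -309.43]
red 62 [ 414.81 -321.83] [ 419.5  -324.24]
grn 78 [ 467.89 -336.76] [ 471.55 -338.63]
orange 115 [399.47 330.12] [409.96 322.85]
w1 119 [561.25  55.85] [567.63  50.99]
w2 119 [671.71  53.8 ] [677.78  45.13]
w3 119 [665.05 -90.2 ] [671.37 -94.72]
```

```bash
cat > g.py <<'E'
import sys
from h import *
def go(t,v=True):
    s=sensors.state();M=R.from_quat(s["ee_rot"]).as_matrix()
    d=M.T@(np.array(t)-s["tcp_pos"])/30
    print("tcp",s["tcp_pos"].round(2),"F",s["contact_force"].round(2),"op",round(s["opening"],3),"t",s["time_s"],"yaw_y",np.degrees(np.arctan2(M[1,1],M[0,1])).round(2),"-> units",d.round(3))
if __name__=="__main__":
    for a in sys.argv[1:]: go([float(x) for x in a.split(",")])
E
python3 g.py 470,0,255 409,321,255
```

```text
tcp [ 200.66 -591.9   253.29] F [-0.11 -0.64 -0.58] op 0.999 t 2.5 yaw_y 108.73 -> units [-0.057 15.803 14.837]
tcp [ 200.66 -591.9   253.29] F [-0.11 -0.64 -0.58] op 0.999 t 2.5 yaw_y 108.73 -> units [-0.057 26.589 16.347]
```

Call:
arm_command:
  moves:
    - {"xyz": [0,15.8,14.8],"spin": 0,"gripper": 1}
    - {"xyz": [0,15.8,14.8],"spin": 0,"gripper": 1}
    - {"xyz": [0,15.8,14.8],"spin": 0,"gripper": 1}
    - {"xyz": [0,15.8,14.8],"spin": 0,"gripper": 1}
    - {"xyz": [0,15.8,14.8],"spin": 0,"gripper": 1}
    - {"xyz": [0,15.8,14.8],"spin": 0,"gripper": 1}
    - {"xyz": [0,15.8,14.8],"spin": 0,"gripper": 1}
    - {"xyz": [0,15.8,14.8],"spin": 0,"gripper": 1}

```text
time_s: 3.3
tcp_pos: [366.4, -225.8, 253.8]
ee_rot: [-0.115, 0.697, 0.115, 0.698]
contact_force: [0.3, 0.5, 0.4]
opening: 1.002
```

```bash
python3 g.py 450,0,255 409,321,255
```

```text
tcp [ 366.38 -225.83  253.8 ] F [0.31 0.48 0.42] op 1.002 t 3.3 yaw_y 108.72 -> units [-0.039  6.235  5.056]
tcp [ 366.38 -225.83  253.8 ] F [0.31 0.48 0.42] op 1.002 t 3.3 yaw_y 108.72 -> units [-0.045 16.808  7.195]
```

Call:
arm_command:
  moves:
    - {"xyz": [0,16.8,7.2],"spin": 0,"gripper": 1}
    - {"xyz": [0,16.8,7.2],"spin": 0,"gripper": 1}
    - {"xyz": [0,16.8,7.2],"spin": 0,"gripper": 1}
    - {"xyz": [0,16.8,7.2],"spin": 0,"gripper": 1}
    - {"xyz": [0,16.8,7.2],"spin": 0,"gripper": 1}
    - {"xyz": [0,16.8,7.2],"spin": 0,"gripper": 1}
    - {"xyz": [0,16.8,7.2],"spin": 0,"gripper": 1}
    - {"xyz": [0,16.8,7.2],"spin": 0,"gripper": 1}

```text
time_s: 4.1
tcp_pos: [396.7, 173.4, 253.9]
ee_rot: [-0.115, 0.697, 0.116, 0.698]
contact_force: [1.0, -0.5, -0.4]
opening: 1.0
```

```bash
python3 g.py 409,321,255
```

```text
tcp [396.73 173.35 253.88] F [ 1.01 -0.46 -0.4 ] op 1.0 t 4.1 yaw_y 108.78 -> units [-0.032  4.528  1.972]
```

Call:
arm_command:
  moves:
    - {"xyz": [0,4.53,1.97],"spin": 0,"gripper": 1}
    - {"xyz": [0,4.53,1.97],"spin": 0,"gripper": 1}
    - {"xyz": [0,4.53,1.97],"spin": 0,"gripper": 1}
    - {"xyz": [1,4.53,1.97],"spin": 0,"gripper": 1}
    - {"xyz": [2.3,4.53,1.97],"spin": 0,"gripper": 1}
    - {"xyz": [2.3,4.53,1.97],"spin": 0,"gripper": 1}

```text
time_s: 4.7
tcp_pos: [407.0, 316.6, 179.5]
ee_rot: [-0.117, 0.701, 0.112, 0.694]
contact_force: [-0.9, -0.4, -0.5]
opening: 0.999
```

```bash
python3 g.py 409,321,111; python3 - <<'E'
from h import *
S=eyes.snapshot("scene");T=eyes.snapshot("top")
save(S,"s4",(260,70,350,190),5);save(T,"t4",(110,180,210,280),5)
E
```

```text
tcp [406.99 316.58 179.54] F [-0.91 -0.35 -0.48] op 0.999 t 4.7 yaw_y 108.7 -> units [2.283 0.131 0.134]
```

View pics/s4.png

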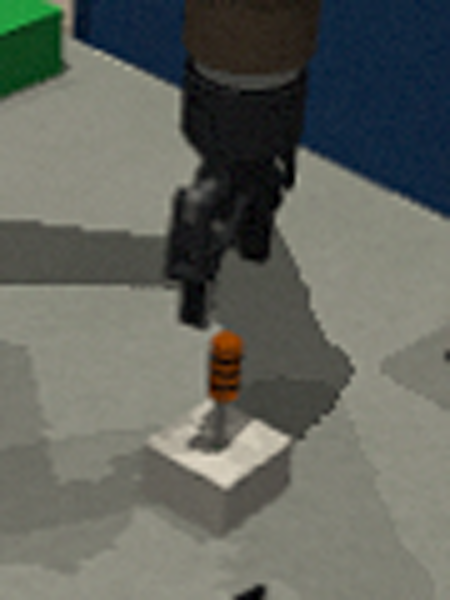

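View pics/t4.png

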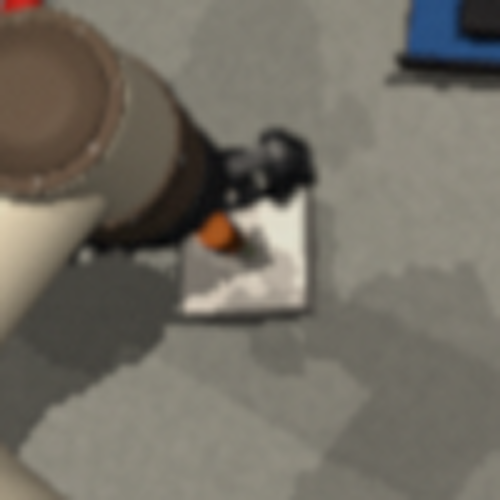

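Call:
arm_command:
  moves:
    - {"xyz": [0.5,0.1,0.1],"spin": 0,"gripper": 1}
    - {"xyz": [1.2,0.1,0.1],"spin": 0,"gripper": 1}
    - {"xyz": [1.9,0.1,0.1],"spin": 0,"gripper": 1}
    - {"xyz": [2.27,0.1,0.1],"spin": 0,"gripper": 1}
    - {"xyz": [2.27,0.1,0.1],"spin": 0,"gripper": 1}
    - {"xyz": [2.27,0.1,0.1],"spin": 0,"gripper": 1}

```text
time_s: 5.4
tcp_pos: [412.2, 323.4, 117.8]
ee_rot: [-0.115, 0.697, 0.116, 0.699]
contact_force: [0.7, -1.0, 0.1]
opening: 1.001
```

```bash
python3 g.py 409,321,111; python3 - <<'E'
from h import *
S=eyes.snapshot("scene");T=eyes.snapshot("top")
save(S,"s5",(260,70,350,190),5);save(T,"t5",(110,180,210,280),5)
print(proj(S,[sensors.state()["tcp_pos"]]),proj(T,[sensors.state()["tcp_pos"]]))
E
```

```text
tcp [412.2  323.4  117.82] F [ 0.73 -1.    0.07] op 1.001 t 5.4 yaw_y 108.74 -> units [ 0.227 -0.042 -0.127]
[[306.22317501 141.45723195]] [[152.15912306 224.94595029]]
```

View pics/s5.png

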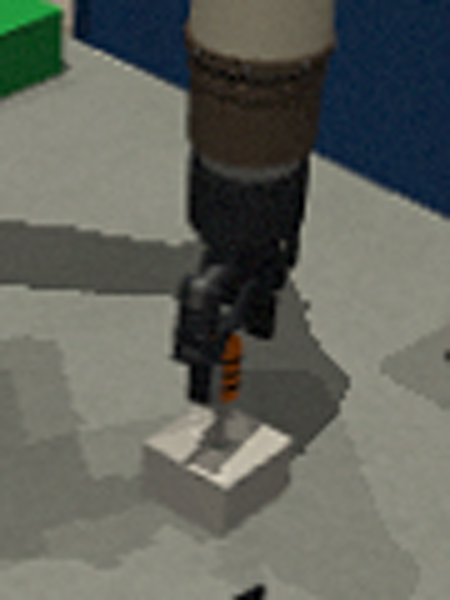

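View pics/t5.png

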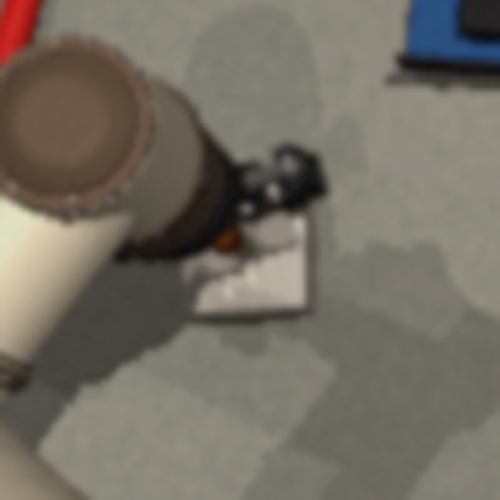

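Call:
arm_command:
  moves:
    - {"xyz": [0,0,-0.1],"spin": 0,"gripper": 1}
    - {"xyz": [0,0,-0.1],"spin": 0,"gripper": 1}

```text
time_s: 5.7
tcp_pos: [408.4, 321.7, 116.9]
ee_rot: [-0.115, 0.697, 0.115, 0.698]
contact_force: [-0.8, 0.0, -0.2]
opening: 1.0
```

```bash
python3 g.py 409,321,111; python3 - <<'E'
from h import *
S=eyes.snapshot("scene");T=eyes.snapshot("top")
save(S,"s6",(280,120,340,180),10);save(T,"t6",(130,200,190,260),10)
E
```

```text
tcp [408.35 321.7  116.85] F [-0.77  0.03 -0.17] op 1.0 t 5.7 yaw_y 108.73 -> units [ 0.195 -0.029  0.013]
```

View pics/s6.png

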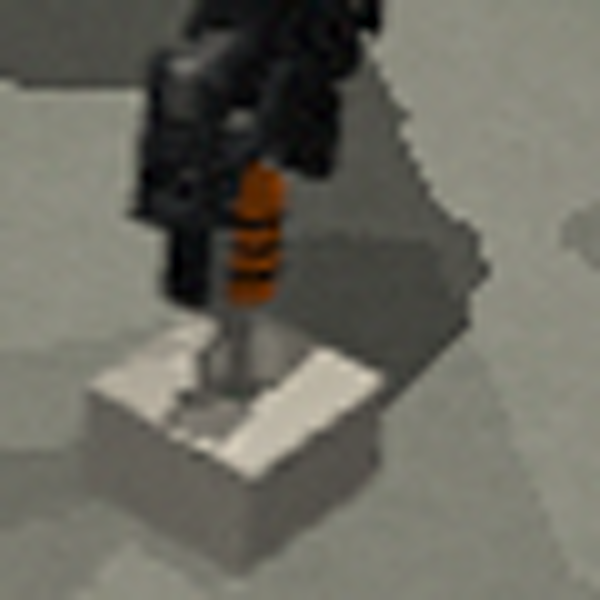

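View pics/t6.png

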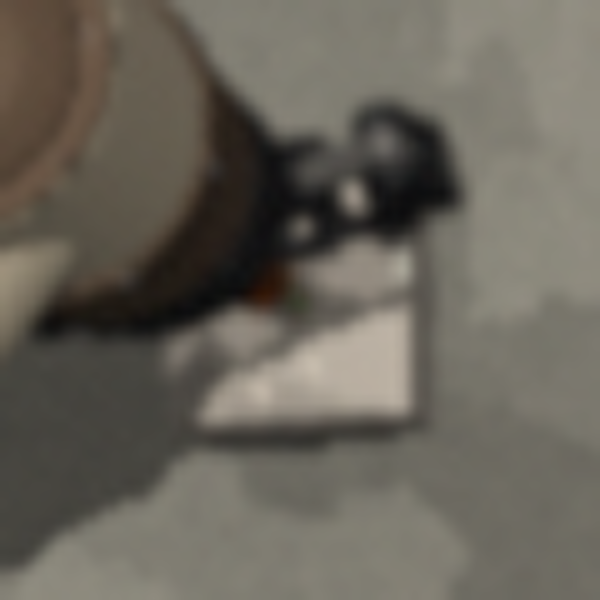

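Call:
arm_command:
  moves:
    - {"xyz": [0.2,0,0],"spin": 0,"gripper": 1}
    - {"xyz": [0.2,0,0],"spin": 0,"gripper": 0.6}
    - {"xyz": [0.2,0,0],"spin": 0,"gripper": 0.4}
    - {"xyz": [0.2,0,0],"spin": 0,"gripper": 0}
    - {"xyz": [0.2,0,0],"spin": 0,"gripper": 0}
    - {"xyz": [0.2,0,0],"spin": 0,"gripper": 0}
    - {"xyz": [0.2,0,0],"spin": 0,"gripper": 0}
    - {"xyz": [0.2,0,0],"spin": 0,"gripper": 0}

```text
time_s: 6.6
tcp_pos: [408.6, 321.9, 110.4]
ee_rot: [-0.115, 0.698, 0.115, 0.698]
contact_force: [-0.3, 0.8, 0.6]
opening: 0.24
```

```bash
python3 g.py 409,321,111; python3 - <<'E'
from h import *
S=eyes.snapshot("scene");T=eyes.snapshot("top")
save(S,"s7",(280,120,340,180),10);save(T,"t7",(130,200,190,260),10)
E
```

```text
tcp [408.64 321.86 110.44] F [-0.33  0.8   0.57] op 0.24 t 6.6 yaw_y 108.73 -> units [-0.019 -0.031  0.002]
```

View pics/s7.png

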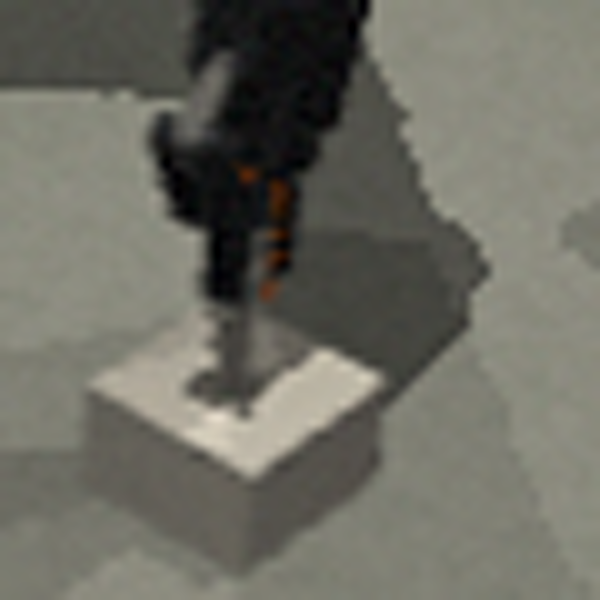

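Call:
arm_command:
  moves:
    - {"xyz": [-0.5,0,0],"spin": 0,"gripper": 0}
    - {"xyz": [-1.2,0,0],"spin": 0,"gripper": 0}
    - {"xyz": [-2.2,0,0],"spin": 0,"gripper": 0}
    - {"xyz": [-3.2,0,0],"spin": 0,"gripper": 0}
    - {"xyz": [-4.2,0,0],"spin": 0,"gripper": 0}
    - {"xyz": [-4.8,0,0],"spin": 0,"gripper": 0}
    - {"xyz": [-4.8,0,0],"spin": 0,"gripper": 0}

```text
time_s: 7.4
tcp_pos: [409.3, 322.5, 256.8]
ee_rot: [-0.114, 0.696, 0.116, 0.699]
contact_force: [-0.0, 0.3, -1.3]
opening: 0.243
```

```bash
python3 g.py 559.5,-88,255; python3 - <<'E'
from h import *
S=eyes.snapshot("scene");T=eyes.snapshot("top")
save(S,"s8",(260,50,340,170),5);save(T,"t8",(110,180,200,270),6)
E
```

```text
tcp [409.25 322.53 256.83] F [-0.04  0.31 -1.28] op 0.243 t 7.4 yaw_y 108.74 -> units [  0.018 -14.568   0.347]
```

View pics/s8.png

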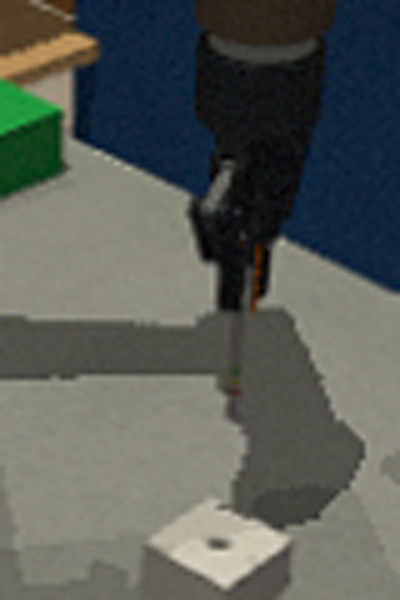

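View pics/t8.png

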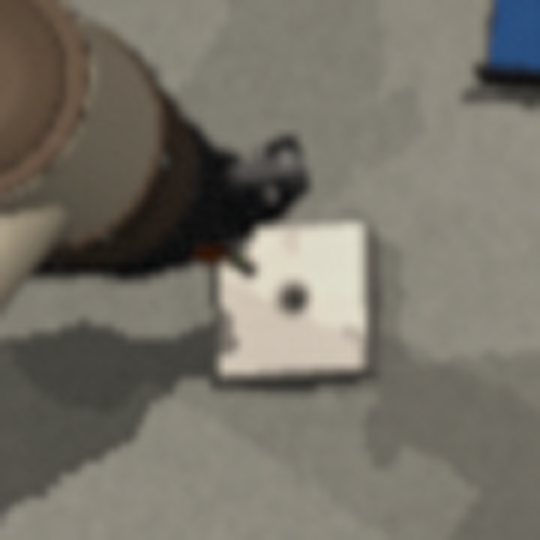

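```bash
python3 - <<'E'
from loc import *
np.set_printoptions(precision=2,suppress=True)
S=eyes.snapshot("scene");T=eyes.snapshot("top")
dk=lambda th:(lambda i:th-i.sum(-1)/3)
bk=lambda th:(lambda i:th-i[...,2])
for n,f,s,t,z in [("stand",dk(110),(303.4,158.6),(158.7,229.5),45),("socket",bk(140),(239.5,233.5),(290.5,181.5),82)]:
    r=3.2
    a,wa=wcent(S,f,s,r);b,wb=wcent(T,f,t,r)
    a,wa=wcent(S,f,a,r);b,wb=wcent(T,f,b,r)
    print(n,a,wa,b,wb,atz(S,a,z),atz(T,b,z),*tri([S,T],[a,b]))
print(sensors.state()["tcp_pos"])
E
```

```text
stand [303.02 158.13] 72.33333333333333 [158.54 229.38] 242.33333333333337 [406.08 321.39] [408.78 319.23] [408.43 318.65  47.7 ] 0.0011579462952227004
socket [239.41 233.82] 687.0 [290.42 181.75] 692.0 [557.55 -88.19] [559.78 -89.16] [559.15 -89.19  84.14] 0.05563044386246929
[407.82 320.95 252.44]
```

```bash
python3 g.py 559.5,-89,252
```

```text
tcp [407.82 320.95 252.44] F [-0.06 -0.06 -0.79] op 0.24 t 7.6 yaw_y 108.7 -> units [  0.036 -14.565   0.407]
```

Call:
arm_command:
  moves:
    - {"xyz": [0,-1,0],"spin": 0,"gripper": 0}
    - {"xyz": [0,-2.3,0.1],"spin": 0,"gripper": 0}
    - {"xyz": [0,-3.8,0.1],"spin": 0,"gripper": 0}
    - {"xyz": [0,-5.3,0.2],"spin": 0,"gripper": 0}
    - {"xyz": [0,-6.8,0.2],"spin": 0,"gripper": 0}
    - {"xyz": [0,-8.3,0.3],"spin": 0,"gripper": 0}
    - {"xyz": [0,-9.6,0.3],"spin": 0,"gripper": 0}
    - {"xyz": [0,-10.6,0.3],"spin": 0,"gripper": 0}

```text
time_s: 8.4
tcp_pos: [518.9, 21.1, 252.5]
ee_rot: [-0.115, 0.699, 0.114, 0.697]
contact_force: [0.5, 0.8, -0.5]
opening: 0.245
```

```bash
python3 g.py 559.5,-89,252
```

```text
tcp [518.87  21.06 252.52] F [ 0.51  0.75 -0.49] op 0.245 t 8.4 yaw_y 108.63 -> units [ 0.017 -3.909  0.111]
```

Call:
arm_command:
  moves:
    - {"xyz": [0,-0.9,0],"spin": 0,"gripper": 0}
    - {"xyz": [0,-2.0,0.1],"spin": 0,"gripper": 0}
    - {"xyz": [0,-3.1,0.1],"spin": 0,"gripper": 0}
    - {"xyz": [0,-3.7,0.1],"spin": 0,"gripper": 0}
    - {"xyz": [0,-3.97,0.1],"spin": 0,"gripper": 0}
    - {"xyz": [0.7,-3.97,0.1],"spin": 0,"gripper": 0}
    - {"xyz": [1.2,-3.97,0.1],"spin": 0,"gripper": 0}
    - {"xyz": [1.2,-3.97,0.1],"spin": 0,"gripper": 0}

```text
time_s: 9.2
tcp_pos: [558.2, -88.0, 214.9]
ee_rot: [-0.115, 0.7, 0.115, 0.695]
contact_force: [-0.7, 0.2, -0.3]
opening: 0.241
```

```bash
python3 g.py 559.5,-89,200; python3 - <<'E'
from h import *
S=eyes.snapshot("scene");T=eyes.snapshot("top")
save(S,"s9",(190,150,280,270),5);save(T,"t9",(250,130,330,210),7)
c=sensors.state()["tcp_pos"];t=c-[0,0,110.4]
print(proj(S,[t]),proj(T,[t]),t)
E
```

```text
tcp [558.21 -88.03 214.93] F [-0.68  0.24 -0.3 ] op 0.241 t 9.2 yaw_y 108.72 -> units [ 0.497 -0.045  0.034]
[[239.63737788 227.96402672]] [[290.6036299 179.7021666]] [560.07909922 -88.09099521 107.4833622 ]
```

View pics/s9.png

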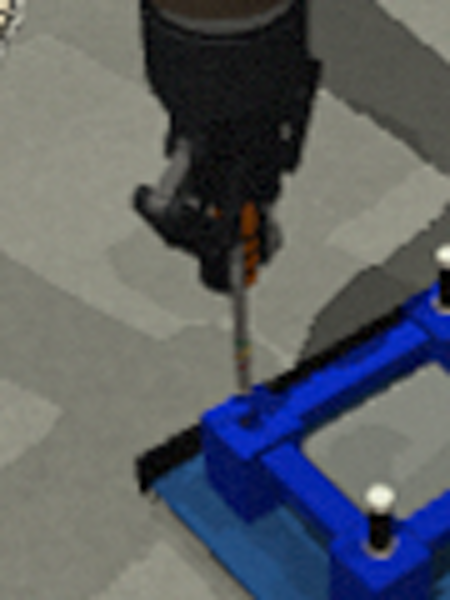

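View pics/t9.png

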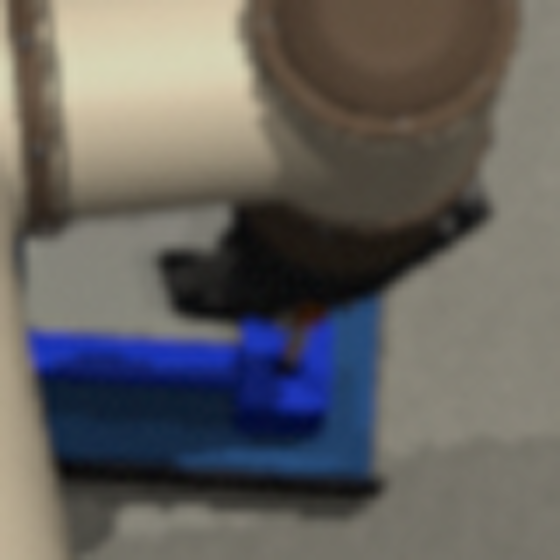

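```bash
python3 - <<'E'
from h import *
np.set_printoptions(precision=2,suppress=True)
S=eyes.snapshot("scene");T=eyes.snapshot("top")
save(S,"s10",(215,185,265,245),10);save(T,"t10",(265,155,315,205),11)
c=sensors.state()["tcp_pos"]
for z in (110.4,70.4,0): 
    t=c-[0,0,z];print(t,proj(S,[t]),proj(T,[t]))
print(proj(S,[[559.8,-89.2,82]]),proj(T,[[559.8,-89.2,82]]))
E
```

```text
[560.68 -88.09 108.63] [[239.76 227.8 ]] [[290.63 179.42]]
[560.68 -88.09 148.63] [[239.12 217.32]] [[291.5  176.22]]
[560.68 -88.09 219.03] [[237.92 197.39]] [[293.16 170.15]]
[[239.65 234.48]] [[290.43 181.74]]
```

View pics/s10.png

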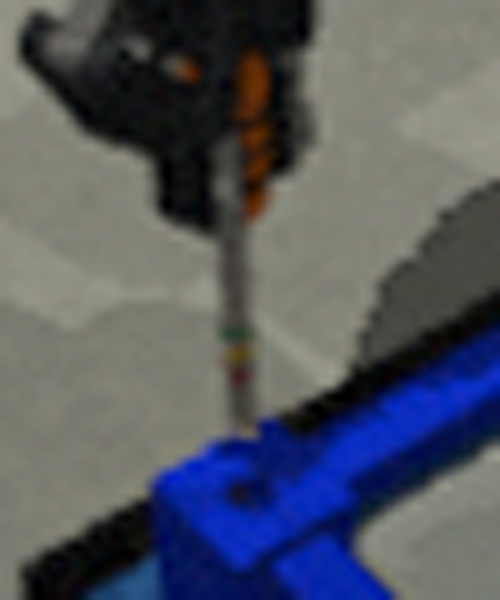

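View pics/t10.png

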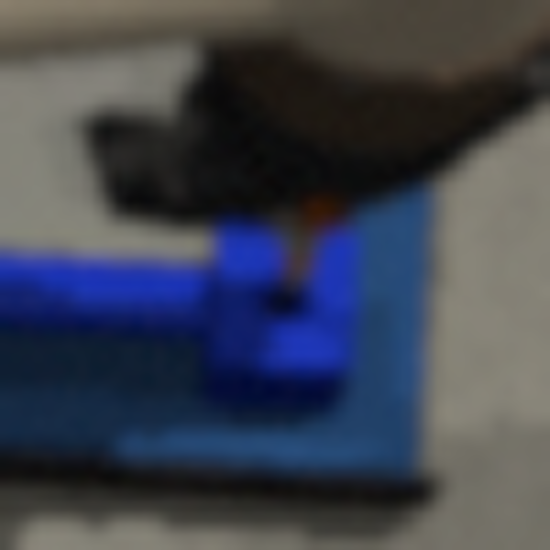

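```bash
python3 g.py 560,-88,199
```

```text
tcp [560.68 -88.09 219.03] F [-0.44 -0.06 -0.52] op 0.244 t 9.4 yaw_y 108.77 -> units [ 0.668  0.011 -0.021]
```

Call:
arm_command:
  moves:
    - {"xyz": [0.2,0,0],"spin": 0,"gripper": 0}
    - {"xyz": [0.5,0,0],"spin": 0,"gripper": 0}
    - {"xyz": [0.65,0,0],"spin": 0,"gripper": 0}
    - {"xyz": [0.65,0,0],"spin": 0,"gripper": 0}
    - {"xyz": [0.65,0,0],"spin": 0,"gripper": 0}

```text
time_s: 9.9
tcp_pos: [560.2, -88.5, 198.5]
ee_rot: [-0.115, 0.698, 0.115, 0.698]
contact_force: [0.7, 0.0, -0.5]
opening: 0.242
```

```bash
python3 g.py 560,-88,199;python3 - <<'E'
from h import *
np.set_printoptions(precision=2,suppress=True)
S=eyes.snapshot("scene");T=eyes.snapshot("top")
save(S,"s11",(220,205,260,250),14);save(T,"t11",(270,160,310,200),14)
c=sensors.state()["tcp_pos"]
t=c-[0,0,110.4];print(t,proj(S,[t]),proj(T,[t]))
E
```

```text
tcp [560.21 -88.51 198.55] F [ 0.68  0.03 -0.53] op 0.242 t 9.9 yaw_y 108.73 -> units [-0.015  0.018 -0.001]
[560.4  -88.47  88.55] [[239.9  232.85]] [[290.33 181.05]]
```

View pics/s11.png

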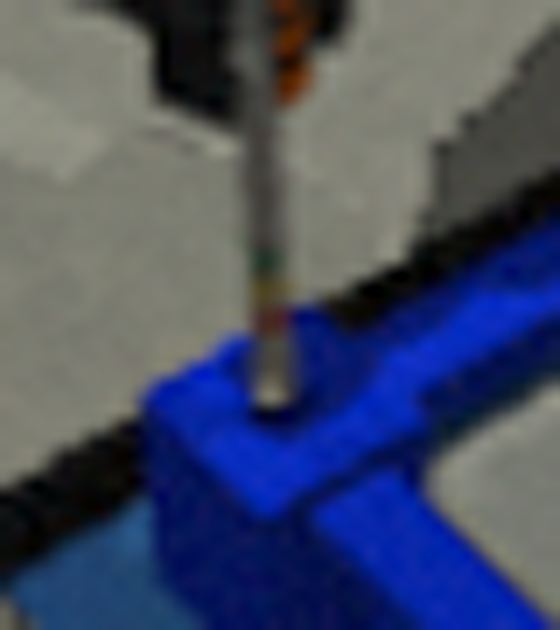

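View pics/t11.png

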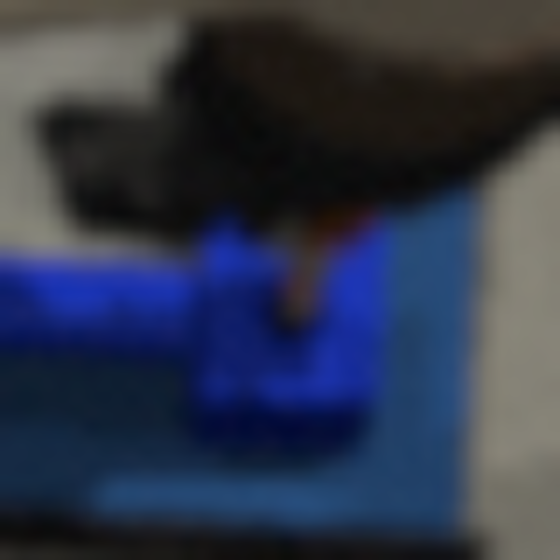

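Call:
arm_command:
  moves:
    - {"xyz": [0.1,0.04,-0.02],"spin": 0,"gripper": 0}
    - {"xyz": [0.25,0.04,-0.02],"spin": 0,"gripper": 0}
    - {"xyz": [0.4,0.04,-0.02],"spin": 0,"gripper": 0}
    - {"xyz": [0.55,0.04,-0.02],"spin": 0,"gripper": 0}
    - {"xyz": [0.7,0.04,-0.02],"spin": 0,"gripper": 0}
    - {"xyz": [0.8,0.04,-0.02],"spin": 0,"gripper": 0}
    - {"xyz": [0.85,0.04,-0.02],"spin": 0,"gripper": 0}
    - {"xyz": [0.85,0.04,-0.02],"spin": 0,"gripper": 0}

```text
time_s: 10.8
tcp_pos: [559.2, -87.5, 172.9]
ee_rot: [-0.115, 0.698, 0.115, 0.698]
contact_force: [-0.9, 0.6, -0.3]
opening: 0.239
```

```bash
python3 g.py 560,-88,168;python3 - <<'E'
from h import *
for i in range(6):
    eyes.snapshot("top");s=sensors.state();print(s["tcp_pos"].round(2),s["contact_force"].round(2))
E
```

```text
tcp [559.18 -87.52 172.94] F [-0.85  0.62 -0.31] op 0.239 t 10.8 yaw_y 108.72 -> units [ 0.165 -0.024  0.021]
[559.29 -87.53 173.2 ] [ 1.02 -0.69 -0.83]
[559.37 -87.52 173.34] [ 0.72  0.26 -0.44]
[559.4  -87.51 173.43] [-0.55  0.18 -0.46]
[559.38 -87.49 173.45] [-0.67  0.09  0.36]
[559.37 -87.49 173.46] [ 0.12  0.41 -0.33]
[559.32 -87.49 173.4 ] [ 0.14 -1.08 -0.75]
```

Call:
arm_command:
  moves:
    - {"xyz": [0.04,0,0],"spin": 0,"gripper": 0}
    - {"xyz": [0.08,0,0],"spin": 0,"gripper": 0}
    - {"xyz": [0.11,0,0],"spin": 0,"gripper": 0}
    - {"xyz": [0.14,0,0],"spin": 0,"gripper": 0}
    - {"xyz": [0.16,0,0],"spin": 0,"gripper": 0}
    - {"xyz": [0.18,0,0],"spin": 0,"gripper": 0}
    - {"xyz": [0.2,0,0],"spin": 0,"gripper": 0}
    - {"xyz": [0.2,0,0],"spin": 0,"gripper": 0}

```text
time_s: 11.9
tcp_pos: [559.2, -87.5, 167.1]
ee_rot: [-0.115, 0.698, 0.115, 0.698]
contact_force: [-0.8, -0.2, -0.6]
opening: 0.242
```

```bash
python3 - <<'E'
from h import *
for i in range(4):
    eyes.snapshot("top");s=sensors.state();print(s["tcp_pos"].round(2),s["contact_force"].round(2),s["effort"].round(2)[:3])
E
```

```text
[559.23 -87.5  167.18] [-0.08 -0.19 -0.68] [ -0.   -36.03  16.68]
[559.27 -87.5  167.22] [ 0.58 -0.42 -1.19] [ -0.   -36.03  16.69]
[559.24 -87.51 167.25] [-0.32  0.36 -0.23] [ -0.   -36.03  16.69]
[559.26 -87.49 167.25] [-0.96  0.45 -0.92] [ -0.   -36.04  16.7 ]
```

Call:
arm_command:
  moves:
    - {"xyz": [0.06,0,0],"spin": 0,"gripper": 0}
    - {"xyz": [0.11,0,0],"spin": 0,"gripper": 0}
    - {"xyz": [0.16,0,0],"spin": 0,"gripper": 0}
    - {"xyz": [0.19,0,0],"spin": 0,"gripper": 0}
    - {"xyz": [0.21,0,0],"spin": 0,"gripper": 0}
    - {"xyz": [0.23,0,0],"spin": 0,"gripper": 0}
    - {"xyz": [0.25,0,0],"spin": 0,"gripper": 0}
    - {"xyz": [0.25,0,0],"spin": 0,"gripper": 0}

```text
time_s: 12.9
tcp_pos: [559.4, -87.5, 160.4]
ee_rot: [-0.115, 0.697, 0.115, 0.698]
contact_force: [-1.3, 0.3, 4.3]
opening: 0.246
```

```bash
python3 - <<'E'
from h import *
for i in range(4):
    eyes.snapshot("top");s=sensors.state();print(s["tcp_pos"].round(2),s["contact_force"].round(2),s["effort"].round(2)[:3])
E
```

```text
[559.45 -87.46 160.39] [-1.86  0.78  4.3 ] [ -0.33 -33.65  15.56]
[559.44 -87.49 160.37] [-1.41  0.17  4.51] [ -0.37 -33.42  15.45]
[559.45 -87.48 160.4 ] [-1.27  0.8   5.25] [ -0.41 -33.19  15.34]
[559.48 -87.48 160.38] [-1.31  0.7   5.61] [ -0.43 -33.11  15.29]
```

Call:
arm_command:
  moves:
    - {"xyz": [-0.015,0,0],"spin": 0,"gripper": 0}
    - {"xyz": [-0.015,0,0],"spin": 0,"gripper": 0}
    - {"xyz": [-0.015,0,0],"spin": 0,"gripper": 0}
    - {"xyz": [-0.015,0,0],"spin": 0,"gripper": 0}

```text
time_s: 13.5
tcp_pos: [559.4, -87.5, 160.4]
ee_rot: [-0.115, 0.698, 0.115, 0.698]
contact_force: [-0.6, 0.9, 4.4]
opening: 0.241
```

```bash
python3 - <<'E'
from h import *
for i in range(5):
    S=eyes.snapshot("scene");s=sensors.state();print(s["tcp_pos"].round(2),s["contact_force"].round(2))
save(S,"s12",(220,205,260,250),14)
E
```

```text
[559.39 -87.5  160.37] [-1.66  1.03  5.58]
[559.41 -87.49 160.38] [-0.77  1.32  5.15]
[559.39 -87.5  160.36] [-0.89  0.82  5.1 ]
[559.41 -87.51 160.38] [-1.77  0.29  4.48]
[559.41 -87.51 160.4 ] [-1.95  1.18  5.35]
```

View pics/s12.png

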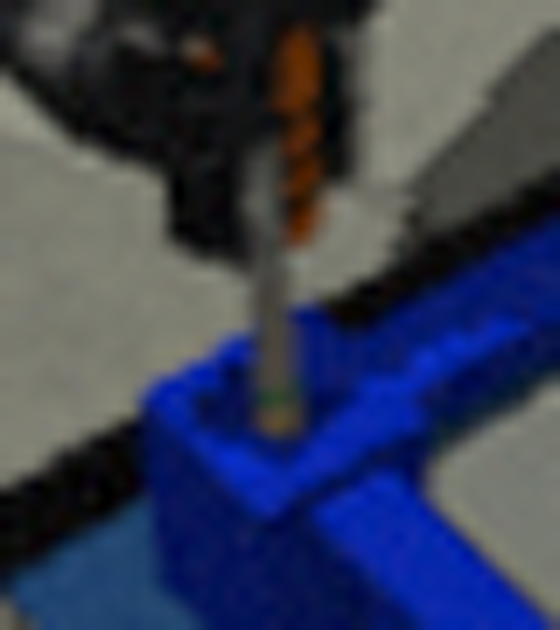

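Call:
arm_command:
  moves:
    - {"xyz": [-0.2,0,0],"spin": 0,"gripper": 0}
    - {"xyz": [-0.6,0,0],"spin": 0,"gripper": 0}
    - {"xyz": [-1.2,0,0],"spin": 0,"gripper": 0}
    - {"xyz": [-2,0,0],"spin": 0,"gripper": 0}
    - {"xyz": [-2.8,0,0],"spin": 0,"gripper": 0}
    - {"xyz": [-3.15,0,0],"spin": 0,"gripper": 0}
    - {"xyz": [-3.15,0,0],"spin": 0,"gripper": 0}

```text
time_s: 14.45
tcp_pos: [559.9, -87.5, 256.4]
ee_rot: [-0.115, 0.696, 0.115, 0.699]
contact_force: [-0.2, 1.1, -0.4]
opening: 0.245
```

```bash
python3 g.py 408.6,321,255
```

```text
tcp [559.89 -87.47 256.37] F [-0.16  1.07 -0.43] op 0.245 t 14.45 yaw_y 108.72 -> units [ 0.033 14.514 -0.406]
```

Call:
arm_command:
  moves:
    - {"xyz": [0,1,0],"spin": 0,"gripper": 0}
    - {"xyz": [0,2.3,-0.1],"spin": 0,"gripper": 0}
    - {"xyz": [0,3.8,-0.1],"spin": 0,"gripper": 0}
    - {"xyz": [0,5.3,-0.2],"spin": 0,"gripper": 0}
    - {"xyz": [0,6.8,-0.2],"spin": 0,"gripper": 0}
    - {"xyz": [0,8.3,-0.3],"spin": 0,"gripper": 0}
    - {"xyz": [0,9.6,-0.3],"spin": 0,"gripper": 0}
    - {"xyz": [0,10.6,-0.3],"spin": 0,"gripper": 0}

```text
time_s: 15.25
tcp_pos: [446.9, 212.3, 253.2]
ee_rot: [-0.116, 0.698, 0.115, 0.697]
contact_force: [0.1, 0.5, -0.6]
opening: 0.242
```

Call:
arm_command:
  moves:
    - {"xyz": [0,0.9,0],"spin": 0,"gripper": 0}
    - {"xyz": [0,2.0,-0.1],"spin": 0,"gripper": 0}
    - {"xyz": [0,3.1,-0.1],"spin": 0,"gripper": 0}
    - {"xyz": [0,3.7,-0.1],"spin": 0,"gripper": 0}
    - {"xyz": [0,3.93,-0.1],"spin": 0,"gripper": 0}
    - {"xyz": [0.7,3.93,-0.1],"spin": 0,"gripper": 0}
    - {"xyz": [1.8,3.93,-0.1],"spin": 0,"gripper": 0}
    - {"xyz": [2.6,3.93,-0.1],"spin": 0,"gripper": 0}

```text
time_s: 16.05
tcp_pos: [407.5, 319.9, 174.6]
ee_rot: [-0.115, 0.699, 0.114, 0.697]
contact_force: [-0.3, -0.1, -1.1]
opening: 0.242
```

```bash
python3 - <<'E'
from h import *
S=eyes.snapshot("scene");T=eyes.snapshot("top");T=eyes.snapshot("top")
S=eyes.snapshot("scene");T=eyes.snapshot("top")
save(S,"s13",(280,130,330,185),10);save(T,"t13",(130,200,190,260),9)
E
python3 g.py 408.6,321,161
```

```text
tcp [408.78 321.58 177.76] F [-0.53  0.01  0.91] op 0.242 t 16.3 yaw_y 108.71 -> units [ 0.559 -0.017 -0.013]
```

View pics/s13.png

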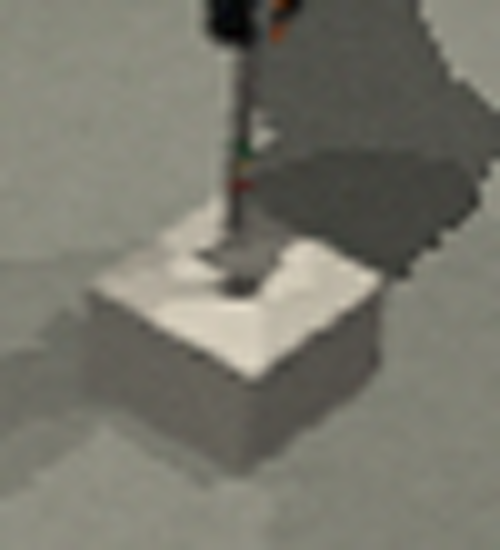

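View pics/t13.png

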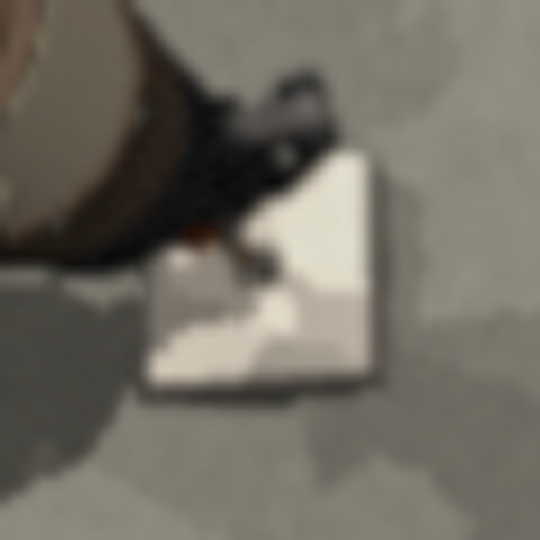

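Call:
arm_command:
  moves:
    - {"xyz": [0.2,0,0],"spin": 0,"gripper": 0}
    - {"xyz": [0.5,0,0],"spin": 0,"gripper": 0}
    - {"xyz": [0.65,0,0],"spin": 0,"gripper": 0}
    - {"xyz": [0.75,0,0],"spin": 0,"gripper": 0}
    - {"xyz": [0.85,0,0],"spin": 0,"gripper": 0}
    - {"xyz": [1,0,0],"spin": 0,"gripper": 0}

```text
time_s: 16.9
tcp_pos: [408.1, 321.7, 146.6]
ee_rot: [-0.115, 0.697, 0.115, 0.698]
contact_force: [0.5, 0.7, 0.2]
opening: 0.238
```

```bash
python3 g.py 408.6,321.5,111
```

```text
tcp [408.1  321.68 146.63] F [0.47 0.69 0.16] op 0.238 t 16.9 yaw_y 108.73 -> units [ 1.188 -0.012  0.013]
```

Call:
arm_command:
  moves:
    - {"xyz": [0.25,0,0],"spin": 0,"gripper": 0}
    - {"xyz": [0.55,0,0],"spin": 0,"gripper": 0}
    - {"xyz": [0.85,0,0],"spin": 0,"gripper": 0}
    - {"xyz": [1.0,0,0],"spin": 0,"gripper": 0}
    - {"xyz": [1.1,0,0],"spin": 0,"gripper": 0}
    - {"xyz": [1.13,0,0],"spin": 0,"gripper": 0}
    - {"xyz": [1.13,0,0],"spin": 0,"gripper": 0}

```text
time_s: 17.6
tcp_pos: [408.0, 321.6, 112.8]
ee_rot: [-0.115, 0.698, 0.115, 0.698]
contact_force: [-0.1, 0.0, -0.7]
opening: 0.241
```

```bash
python3 g.py 408.6,321.5,111
```

```text
tcp [408.05 321.58 112.79] F [-0.05  0.04 -0.69] op 0.241 t 17.6 yaw_y 108.73 -> units [ 0.06  -0.008  0.017]
```

Lower the last 2 mm and release gradually.

Call:
arm_command:
  moves:
    - {"xyz": [0.03,0,0],"spin": 0,"gripper": 0}
    - {"xyz": [0.06,0,0],"spin": 0,"gripper": 0}
    - {"xyz": [0.06,0,0],"spin": 0,"gripper": 0}
    - {"xyz": [0.06,0,0],"spin": 0,"gripper": 0.35}
    - {"xyz": [0.06,0,0],"spin": 0,"gripper": 0.6}
    - {"xyz": [0.06,0,0],"spin": 0,"gripper": 1}
    - {"xyz": [0.06,0,0],"spin": 0,"gripper": 1}
    - {"xyz": [0.06,0,0],"spin": 0,"gripper": 1}

```text
time_s: 18.4
tcp_pos: [408.0, 321.5, 111.0]
ee_rot: [-0.115, 0.698, 0.115, 0.698]
contact_force: [0.9, -0.4, -0.4]
opening: 0.995
```

```bash
python3 g.py 408.6,321.5,111
```

```text
tcp [407.98 321.52 111.04] F [ 0.93 -0.43 -0.42] op 0.995 t 18.4 yaw_y 108.72 -> units [ 0.001 -0.007  0.019]
```

Retreat upwards, then check the rod.

Call:
arm_command:
  moves:
    - {"xyz": [-0.3,0,0],"spin": 0,"gripper": 1}
    - {"xyz": [-0.9,0,0],"spin": 0,"gripper": 1}
    - {"xyz": [-1.8,0,0],"spin": 0,"gripper": 1}
    - {"xyz": [-3,0,0],"spin": 0,"gripper": 1}
    - {"xyz": [-4,0,0],"spin": 0,"gripper": 1}
    - {"xyz": [-4.7,0,0],"spin": 0,"gripper": 1}
    - {"xyz": [-4.7,0,0],"spin": 0,"gripper": 1}

```text
time_s: 19.1
tcp_pos: [409.2, 322.7, 256.3]
ee_rot: [-0.113, 0.695, 0.117, 0.7]
contact_force: [0.2, 0.6, 0.1]
opening: 0.998
```

```bash
python3 - <<'E'
from loc import *
S=eyes.snapshot("scene");T=eyes.snapshot("top")
save(S,"s14",(270,100,330,180),7)
print(atz(T,wcent(T,yel,(362,247))[0],70))
E
python3 g.py 366.5,-309.5,250
```

```text
[ 366.44181702 -309.33998975]
tcp [407.69 321.34 252.29] F [ 0.43  0.58 -1.12] op 0.996 t 19.2 yaw_y 108.71 -> units [  0.055 -19.476  -8.045]
```

View pics/s14.png

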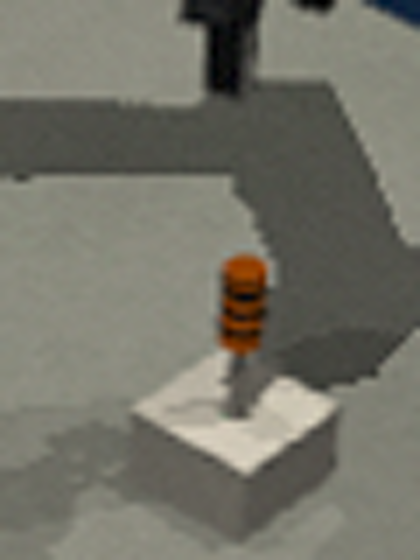

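Call:
arm_command:
  moves:
    - {"xyz": [0,-1,-0.3],"spin": 0.5,"gripper": 1}
    - {"xyz": [0,-2.5,-0.8],"spin": 1.5,"gripper": 1}
    - {"xyz": [0,-4,-1.3],"spin": 2.5,"gripper": 1}
    - {"xyz": [0,-5.5,-1.8],"spin": 3.5,"gripper": 1}
    - {"xyz": [0,-7,-2.3],"spin": 4.5,"gripper": 1}
    - {"xyz": [0,-8.5,-2.8],"spin": 5.5,"gripper": 1}
    - {"xyz": [0,-10,-3.4],"spin": 6.4,"gripper": 1}
    - {"xyz": [0,-11.5,-4.0],"spin": 6.84,"gripper": 1}

```text
time_s: 20.0
tcp_pos: [403.7, -45.7, 250.8]
ee_rot: [0.096, 0.701, -0.096, 0.7]
contact_force: [2.0, 0.4, -0.5]
opening: 1.001
```

```bash
python3 g.py 366.5,-309.5,200; python3 -c "
from h import *
print(sensors.state()['joint_positions'])"
```

```text
tcp [403.73 -45.68 250.84] F [ 1.96  0.44 -0.51] op 1.001 t 20.0 yaw_y 74.43 -> units [ 1.701 -8.802  1.169]
[ 2.91338846e-01  4.11768433e-03 -4.86951521e-01 -3.18051405e-04
 -1.08213074e+00 -2.13377017e+00]
```

Call:
arm_command:
  moves:
    - {"xyz": [0,-1.4,0.2],"spin": 0,"gripper": 1}
    - {"xyz": [0,-2.9,0.4],"spin": 0,"gripper": 1}
    - {"xyz": [0,-4.4,0.6],"spin": 0,"gripper": 1}
    - {"xyz": [0,-5.9,0.8],"spin": 0,"gripper": 1}
    - {"xyz": [0,-7.4,1.0],"spin": 0,"gripper": 1}
    - {"xyz": [0.7,-8.5,1.14],"spin": 0,"gripper": 0.6}
    - {"xyz": [1.7,-8.85,1.14],"spin": 0,"gripper": 0.6}
    - {"xyz": [1.7,-8.85,1.14],"spin": 0,"gripper": 0.6}

```text
time_s: 20.8
tcp_pos: [363.4, -308.5, 195.8]
ee_rot: [0.098, 0.705, -0.095, 0.696]
contact_force: [0.1, -0.1, 1.0]
opening: 0.6
```

```bash
python3 - <<'E'
from h import *
S=eyes.snapshot("scene");S=eyes.snapshot("scene");T=eyes.snapshot("top");T=eyes.snapshot("top")
save(S,"s15",(100,170,180,290),5);save(T,"t15",(320,190,400,270),7)
E
python3 g.py 366.5,-309.5,150
```

```text
tcp [ 367.88 -308.5   201.91] F [ 0.56 -0.24  0.59] op 0.602 t 21.0 yaw_y 74.6 -> units [ 1.73  -0.043 -0.038]
```

View pics/s15.png

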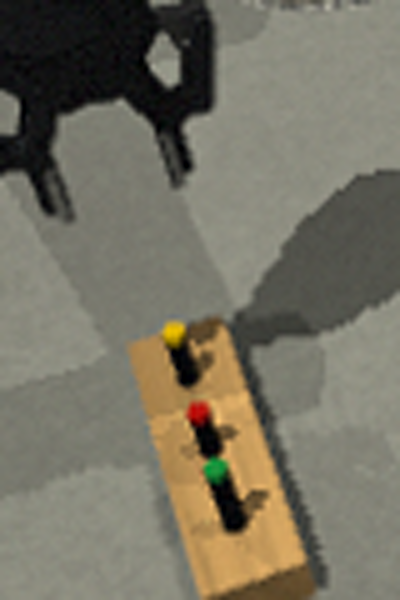

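View pics/t15.png

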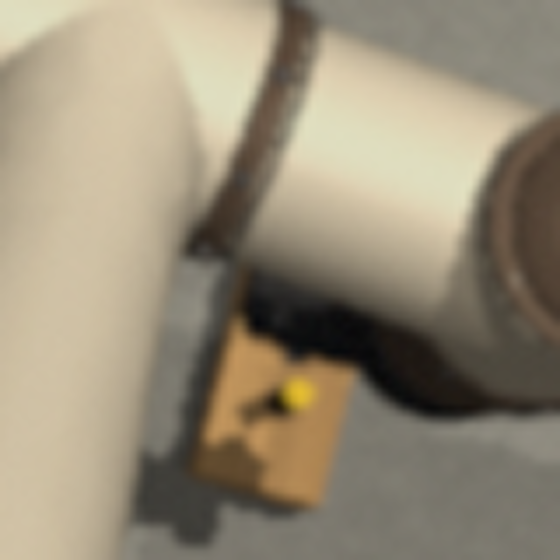

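Call:
arm_command:
  moves:
    - {"xyz": [0.7,-0.02,-0.04],"spin": 0,"gripper": 0.6}
    - {"xyz": [1.8,-0.02,-0.04],"spin": 0,"gripper": 0.6}
    - {"xyz": [2.6,-0.02,-0.04],"spin": 0,"gripper": 0.6}
    - {"xyz": [2.9,-0.02,-0.04],"spin": 0,"gripper": 0.6}
    - {"xyz": [2.9,-0.02,-0.04],"spin": 0,"gripper": 0.6}
    - {"xyz": [2.9,-0.02,-0.04],"spin": 0,"gripper": 0.6}

```text
time_s: 21.6
tcp_pos: [367.2, -309.2, 115.5]
ee_rot: [0.094, 0.7, -0.095, 0.702]
contact_force: [-0.1, -0.2, 0.4]
opening: 0.596
```

```bash
python3 - <<'E'
from h import *
np.set_printoptions(precision=2,suppress=True)
S=eyes.snapshot("scene");T=eyes.snapshot("top")
save(S,"s16",(110,200,170,290),7);save(T,"t16",(335,215,385,265),11)
c=sensors.state()["tcp_pos"];b=c*1;b[2]=70;print(proj(S,[c-[0,0,20],b]),proj(T,[b]))
E
python3 g.py 366.5,-309.5,62
```

```text
[[132.05 231.31]
 [134.22 237.5 ]] [[362.25 245.5 ]]
tcp [ 366.99 -309.35  115.53] F [-0.1  -0.42  1.07] op 0.6 t 21.7 yaw_y 74.57 -> units [ 1.784 -0.008 -0.02 ]
```

View pics/s16.png

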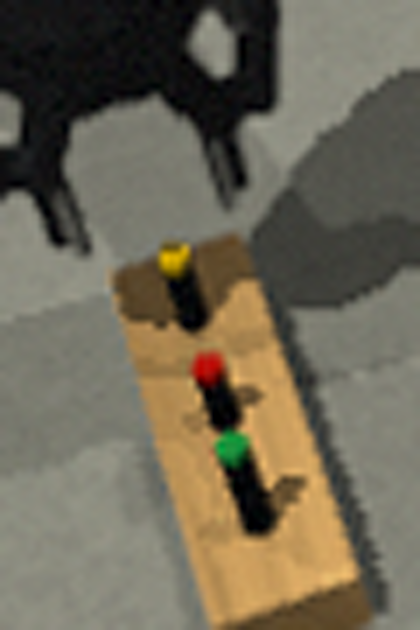

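View pics/t16.png

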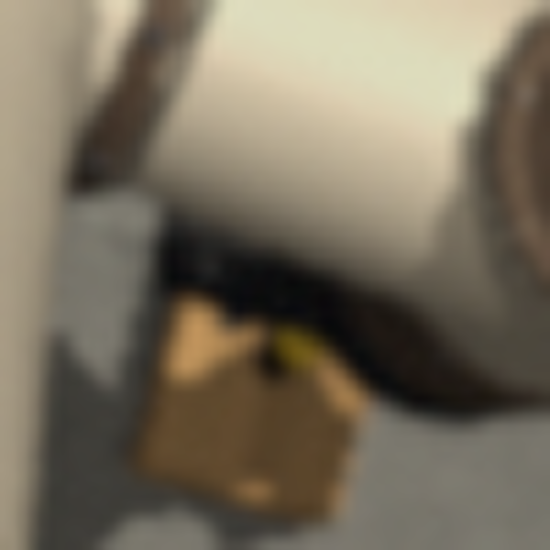

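Call:
arm_command:
  moves:
    - {"xyz": [0.3,0,-0.07],"spin": 0,"gripper": 0.6}
    - {"xyz": [0.8,0,-0.07],"spin": 0,"gripper": 0.6}
    - {"xyz": [1.2,0,-0.07],"spin": 0,"gripper": 0.6}
    - {"xyz": [1.5,0,-0.07],"spin": 0,"gripper": 0.6}
    - {"xyz": [1.7,0,-0.07],"spin": 0,"gripper": 0.6}
    - {"xyz": [1.75,0,-0.07],"spin": 0,"gripper": 0.6}
    - {"xyz": [1.75,0,-0.07],"spin": 0,"gripper": 0.6}

```text
time_s: 22.4
tcp_pos: [363.9, -308.5, 61.4]
ee_rot: [0.095, 0.701, -0.095, 0.701]
contact_force: [-0.4, 0.0, -0.9]
opening: 0.6
```

```bash
python3 - <<'E'
from h import *
S=eyes.snapshot("scene")
save(S,"s17",(110,200,170,290),7)
E
python3 g.py 366.5,-309.5,62
```

```text
tcp [ 364.06 -308.62   61.68] F [-0.38 -0.16  0.98] op 0.596 t 22.45 yaw_y 74.53 -> units [-0.011 -0.007  0.086]
```

View pics/s17.png

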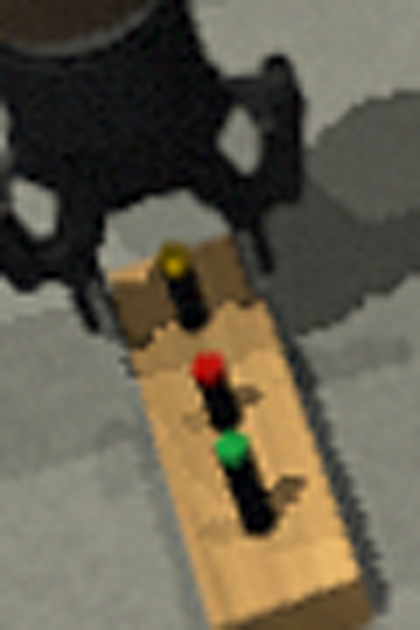

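Call:
arm_command:
  moves:
    - {"xyz": [0,0,0.1],"spin": 0,"gripper": 0.6}
    - {"xyz": [0,0,0.1],"spin": 0,"gripper": 0.6}
    - {"xyz": [0,0,0.1],"spin": 0,"gripper": 0.3}
    - {"xyz": [0,0,0.1],"spin": 0,"gripper": 0}
    - {"xyz": [0,0,0.1],"spin": 0,"gripper": 0}
    - {"xyz": [0,0,0.1],"spin": 0,"gripper": 0}
    - {"xyz": [0,0,0.1],"spin": 0,"gripper": 0}
    - {"xyz": [0,0,0.1],"spin": 0,"gripper": 0}

```text
time_s: 23.25
tcp_pos: [366.9, -308.7, 61.6]
ee_rot: [0.095, 0.701, -0.095, 0.701]
contact_force: [1.7, 5.6, 3.3]
opening: 0.121
```

```bash
python3 - <<'E'
from h import *
S=eyes.snapshot("scene")
save(S,"s18",(110,200,170,290),7)
E
python3 g.py 366.5,-309.5,62
```

```text
tcp [ 366.88 -308.73   61.62] F [1.51 4.79 3.57] op 0.125 t 23.3 yaw_y 74.52 -> units [-0.013 -0.028 -0.005]
```

View pics/s18.png

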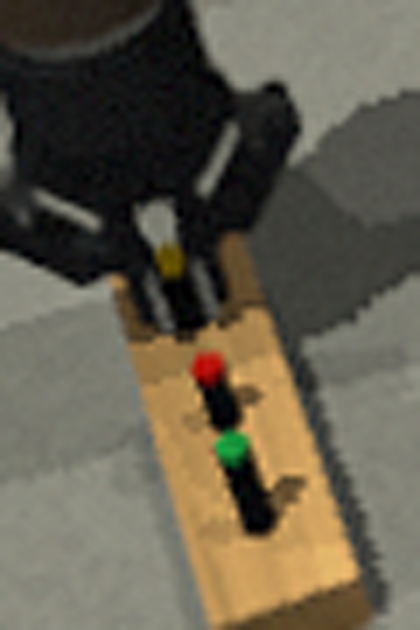

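Call:
arm_command:
  moves:
    - {"xyz": [0,0.03,0],"spin": 0,"gripper": 0}
    - {"xyz": [0,0.03,0],"spin": 0,"gripper": 0}
    - {"xyz": [0,0.03,0],"spin": 0,"gripper": 0}

```text
time_s: 23.6
tcp_pos: [367.0, -308.4, 61.6]
ee_rot: [0.095, 0.701, -0.095, 0.701]
contact_force: [0.8, 3.3, 4.0]
opening: 0.12
```

Call:
arm_command:
  moves:
    - {"xyz": [-0.01,0.035,0],"spin": 0,"gripper": 0}
    - {"xyz": [-0.01,0.035,0],"spin": 0,"gripper": 0}
    - {"xyz": [-0.01,0.035,0],"spin": 0,"gripper": 0}

```text
time_s: 23.9
tcp_pos: [367.2, -307.5, 61.7]
ee_rot: [0.095, 0.701, -0.095, 0.701]
contact_force: [0.7, 1.5, 0.4]
opening: 0.122
```

Call:
arm_command:
  moves:
    - {"xyz": [-0.2,0,0],"spin": 0,"gripper": 0}
    - {"xyz": [-0.6,0,0],"spin": 0,"gripper": 0}
    - {"xyz": [-1.2,0,0],"spin": 0,"gripper": 0}
    - {"xyz": [-2.2,0,0],"spin": 0,"gripper": 0}
    - {"xyz": [-3.4,0,0],"spin": 0,"gripper": 0}
    - {"xyz": [-4.5,0,0],"spin": 0,"gripper": 0}
    - {"xyz": [-5.1,0,0],"spin": 0,"gripper": 0}
    - {"xyz": [-5.1,0,0],"spin": 0,"gripper": 0}

```text
time_s: 24.7
tcp_pos: [368.5, -308.1, 218.0]
ee_rot: [0.094, 0.698, -0.096, 0.703]
contact_force: [-0.3, -0.1, -0.0]
opening: 0.118
```

```bash
python3 - <<'E'
from h import *
S=eyes.snapshot("scene");T=eyes.snapshot("top")
save(S,"s19",(90,160,170,290),5)
E
python3 g.py 559.8,-89,215
```

```text
tcp [ 366.75 -307.12  214.54] F [ 0.47  0.21 -0.76] op 0.116 t 24.8 yaw_y 74.5 -> units [-0.011  8.726  4.257]
```

View pics/s19.png

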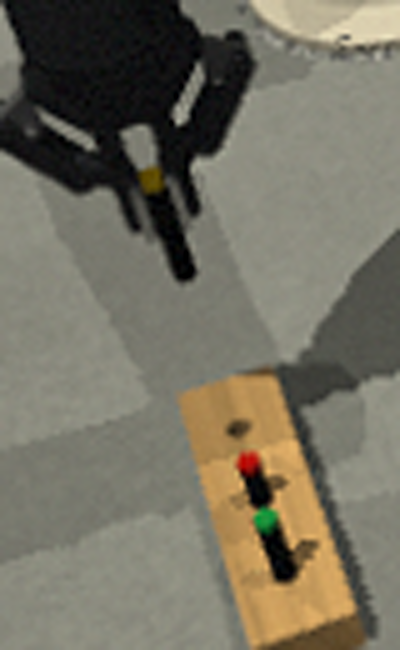

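```bash
python3 - <<'E'
from loc import *
np.set_printoptions(precision=2,suppress=True)
S=eyes.snapshot("scene");T=eyes.snapshot("top")
save(T,"t20",(335,215,385,265),11);save(S,"s20",(125,235,150,255),24)
dk=lambda th:(lambda i:th-i.sum(-1)/3)
print(T["pixels"][235:256,350:372].sum(-1)//3)
a,_=wcent(S,dk(75),(137.5,245.5),3.5);print(a,atz(S,a,32))
E
```

```text
[[ 84  68  71 108 142 133  86  46  25  17  20  32  35  28  19  15  14  15
   13  10  10  12]
 [ 79  65  78 125 158 154 127  94  60  31  22  30  33  25  15  14  15  16
   11  13  14  14]
 [ 74  66  83 131 162 163 153 136 107  76  47  31  22  18  16  14  11  16
   12  13  12  11]
 [ 70  64  84 127 151 153 155 151 139 124 100  66  33  18  12  13  14  14
   12  14  10  13]
 [ 59  64  95 130 143 144 145 147 150 152 142 115  75  42  25  23  16  15
   13  11  16   9]
 [ 51  66 108 138 142 141 140 140 146 152 153 139 112  87  72  58  40  21
   14  13  11  10]
 [ 52  74 117 141 142 141 139 139 142 146 145 136 124 120 118 104  75  41
   22  16   9  10]
 [ 54  85 123 142 142 140 139 140 142 143 137 130 125 127 132 127 100  58
   36  28  18  17]
 [ 59  97 130 142 141 139 139 140 144 142 135 126 124 125 130 129 103  59
   40  34  30  29]
 [ 66 109 138 143 140 139 139 140 141 134 126 122 123 125 129 127 105  67
   45  49  60  71]
 [ 76 118 141 141 139 139 139 137 124 105  96 101 116 124 129 129 119  99
   84  90 103 113]
 [ 92 128 142 140 139 139 138 128 102  72  60  75 103 123 129 130 128 121
  1
[... 187 characters left out ...]
6 123 120 117]
 [118 140 141 140 139 139 142 138 121  95  85  99 118 128 131 129 128 128
  125 123 120 117]
 [128 142 141 139 138 139 142 141 131 119 113 119 126 130 131 130 128 126
  124 121 119 118]
 [133 141 140 139 139 139 142 141 133 125 123 124 127 131 130 130 129 126
  122 119 120 120]
 [139 142 140 139 139 142 142 139 131 125 125 125 129 131 131 128 128 126
  122 120 119 119]
 [137 141 140 140 139 142 142 137 130 124 125 125 130 131 131 129 128 125
  122 118 117 118]
 [121 135 140 139 140 142 141 136 129 125 125 127 130 132 131 130 127 125
  121 118 116 116]
 [ 95 119 135 139 141 142 141 133 127 124 125 129 131 132 131 129 125 123
  120 118 117 118]]
[136.76 245.49] [ 363.13 -309.11]
```

View pics/t20.png

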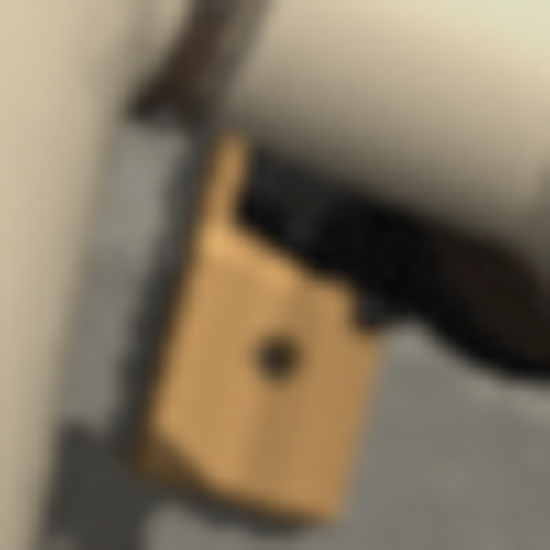

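View pics/s20.png

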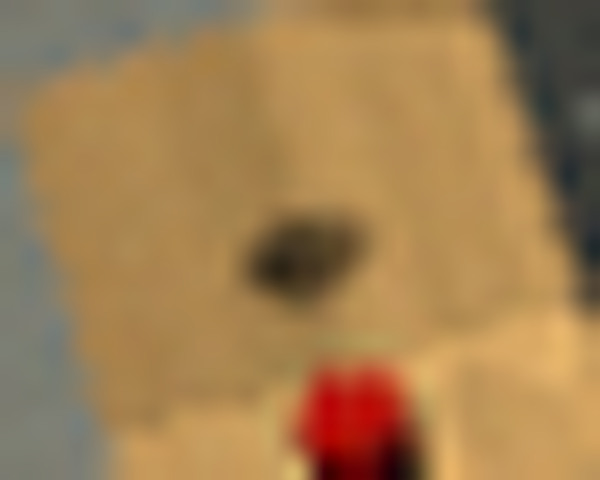

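```bash
python3 - <<'E'
from loc import *
np.set_printoptions(precision=2,suppress=True)
S=eyes.snapshot("scene");T=eyes.snapshot("top")
bk=lambda th:(lambda i:th-i.sum(-1)/3)
b,_=wcent(T,bk(120),(360,247),3);hS=atz(S,(137.3,245.1),32);hT=atz(T,b,32);print(b,hS,hT)
sS=np.array([557.55,-88.19]);sT=np.array([559.78,-89.16])
G=np.array([367.2,-307.5]);print("S tgt",G+sS-hS,"T tgt",G+sT-hT)
E
```

```text
[359.97 247.06] [ 362.89 -307.22] [ 366.01 -310.22]
S tgt [561.86 -88.47] T tgt [560.97 -86.44]
```

```bash
python3 g.py 561.2,-87,206
```

```text
tcp [ 366.56 -307.14  213.41] F [ 0.5   0.31 -0.93] op 0.12 t 25.0 yaw_y 74.51 -> units [0.238 8.804 4.294]
```

Call:
arm_command:
  moves:
    - {"xyz": [0,0.7,0.35],"spin": 0,"gripper": 0}
    - {"xyz": [0,1.9,0.9],"spin": 0,"gripper": 0}
    - {"xyz": [0,3.3,1.6],"spin": 0,"gripper": 0}
    - {"xyz": [0,4.7,2.3],"spin": 0,"gripper": 0}
    - {"xyz": [0,6.1,3.0],"spin": 0,"gripper": 0}
    - {"xyz": [0,7.3,3.6],"spin": 0,"gripper": 0}
    - {"xyz": [0,8.3,4.05],"spin": 0,"gripper": 0}
    - {"xyz": [0,8.8,4.29],"spin": 0,"gripper": 0}

```text
time_s: 25.8
tcp_pos: [562.9, -85.2, 213.3]
ee_rot: [0.094, 0.701, -0.095, 0.7]
contact_force: [-0.5, -0.6, -0.4]
opening: 0.123
```

```bash
python3 - <<'E'
from h import *
for i in range(3): eyes.snapshot("top")
E
python3 g.py 561.2,-87,166
```

```text
tcp [561.56 -86.87 213.57] F [-1.03 -0.49 -0.17] op 0.121 t 25.95 yaw_y 74.58 -> units [ 1.586 -0.006 -0.007]
```

Call:
arm_command:
  moves:
    - {"xyz": [0.3,0,0],"spin": 0,"gripper": 0}
    - {"xyz": [0.8,0,0],"spin": 0,"gripper": 0}
    - {"xyz": [1.3,0,0],"spin": 0,"gripper": 0}
    - {"xyz": [1.65,0,0],"spin": 0,"gripper": 0}
    - {"xyz": [1.8,0,0],"spin": 0,"gripper": 0}
    - {"xyz": [1.9,0,0],"spin": 0,"gripper": 0}
    - {"xyz": [1.9,0,0],"spin": 0,"gripper": 0}

```text
time_s: 26.65
tcp_pos: [561.6, -87.6, 157.7]
ee_rot: [0.095, 0.701, -0.095, 0.701]
contact_force: [-0.0, 0.6, 0.6]
opening: 0.118
```

```bash
python3 - <<'E'
from h import *
np.set_printoptions(precision=2,suppress=True)
for i in range(3): S=eyes.snapshot("scene");T=eyes.snapshot("top")
save(S,"s21",(220,195,260,250),13);save(T,"t21",(270,160,310,200),14)
c=sensors.state()["tcp_pos"]-[0,0,61.7];print(c,proj(S,[c]),proj(T,[c]))
E
python3 g.py 561.2,-87,150
```

```text
[561.95 -87.23  96.51] [[240.5  230.96]] [[290.09 179.95]]
tcp [561.95 -87.23 158.21] F [-0.61  0.42 -0.51] op 0.121 t 26.95 yaw_y 74.53 -> units [ 0.274  0.001 -0.026]
```

View pics/s21.png

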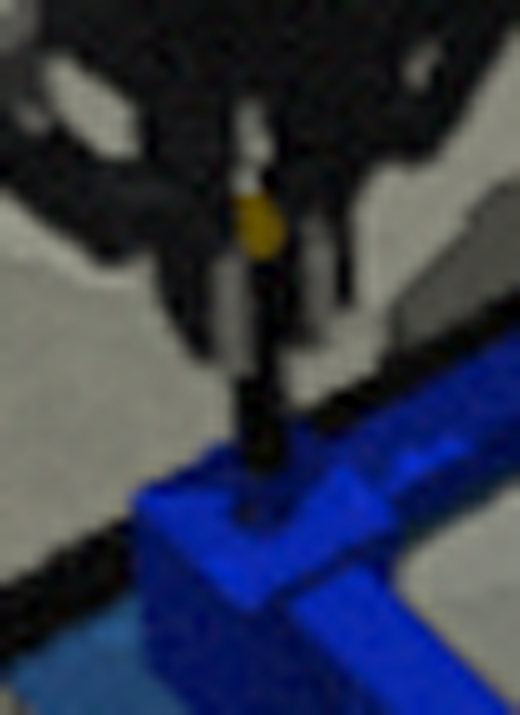

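View pics/t21.png

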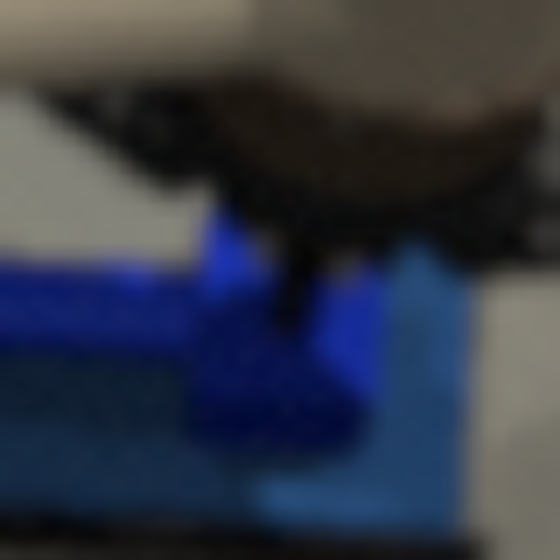

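Call:
arm_command:
  moves:
    - {"xyz": [0.1,0,-0.02],"spin": 0,"gripper": 0}
    - {"xyz": [0.25,0,-0.02],"spin": 0,"gripper": 0}
    - {"xyz": [0.33,0,-0.02],"spin": 0,"gripper": 0}
    - {"xyz": [0.33,0,-0.02],"spin": 0,"gripper": 0}
    - {"xyz": [0.33,0,-0.02],"spin": 0,"gripper": 0}

```text
time_s: 27.45
tcp_pos: [561.1, -87.2, 147.7]
ee_rot: [0.095, 0.701, -0.095, 0.701]
contact_force: [0.3, 0.3, -0.3]
opening: 0.114
```

```bash
python3 - <<'E'
from h import *
np.set_printoptions(precision=2,suppress=True,linewidth=150)
im=0;it=0
for i in range(4):
    S=eyes.snapshot("scene");im=im+S["pixels"].astype(float)/4;T=eyes.snapshot("top");it=it+T["pixels"].astype(float)/4
save(S,"s22",(225,210,255,245),18);save(T,"t22",(275,165,305,195),18)
c=sensors.state()["tcp_pos"]-[0,0,61.7];print(c,proj(S,[c]),proj(T,[c]))
print("cols 232..247 rows 222..");print(im[222:240,232:248,2].astype(int))
print("T cols 283 rows 174");print(it[174:190,283:299,2].astype(int))
E
python3 g.py 561.2,-87,150
```

```text
[561.14 -87.19  86.24] [[240.47 233.34]] [[289.87 180.99]]
cols 232..247 rows 222..
[[104  59  17  19  54  80  70  36   5   7  10  38  68  97 117 119]
 [113  86  26  13  46  75  71  36   4  21  26  32  65  95 111 108]
 [114 105  63  18  45  72  70  35   3  39  59  61  79  95  90  40]
 [112 115 101  68  74  76  67  33   4  40  75 100  93  39   5   5]
 [114 115 116 118 108  79  55  24   1  38  59  47  22   4   4   9]
 [115 114 114 115 116  89  19   1   7  24  45  36  10   0  12  49]
 [115 112 115 114 118  96  20   9   7  12  62  77  41  43  66  95]
 [118 117 114 114 113  88  22   6   5  14  60  88  80  91 114 111]
 [115 108 106 107  98  70  35   7   8  12  57  86  81  97 113 105]
 [104  88  80  82  83  73  34   3  10   7  54  84  92 138 149 116]
 [ 79  78  79  80  82  71  33   5   7   7  53  95 134 162 162 164]
 [110 110 109 110 108  86  40  11  18  22  67 133 161 150 158 180]
 [163 168 167 167 161 126  52  29  44  53 103 152 170 172 171 171]
 [134 160 164 162 165 147  98  77  79  93 137 169 172 171 172 170]
 [ 97 134 159 162 162 162 153 131 131 155 177 173 172 169 161 142]
 [ 87  98 1
[... 692 characters left out ...]
7 104  83  61  32   9  14  43  80 107 119 124 118 115]
 [ 96  83  82  81  74  61  34  12  29  70 112 137 145 143 128 112]
 [ 94  76  74  76  75  67  46  34  49  90 128 149 152 146 127 106]
 [ 83  72  75  76  76  73  65  60  66  90 123 146 152 144 124 104]
 [ 66  69  75  76  77  76  75  73  74  81 100 127 143 139 121 104]
 [ 56  69  78  79  78  78  81  81  79  77  82  98 114 120 117 105]
 [ 57  73  80  82  80  81  88  89  84  77  75  77  85 101 112 106]
 [ 54  65  71  72  70  71  77  78  74  68  66  65  69  87 104 104]
 [ 49  57  59  58  58  58  60  60  60  59  57  58  61  80  98 102]]
tcp [561.14 -87.19 147.94] F [-0.03 -0.2   0.74] op 0.12 t 27.85 yaw_y 74.52 -> units [-0.069  0.007  0.   ]
```

View pics/s22.png

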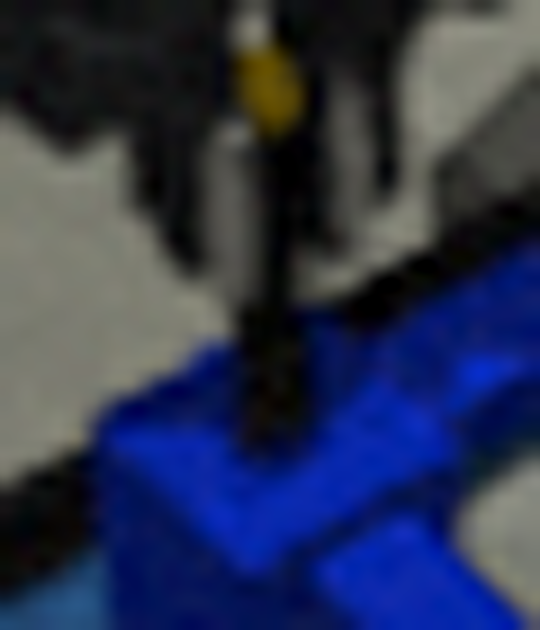

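View pics/t22.png

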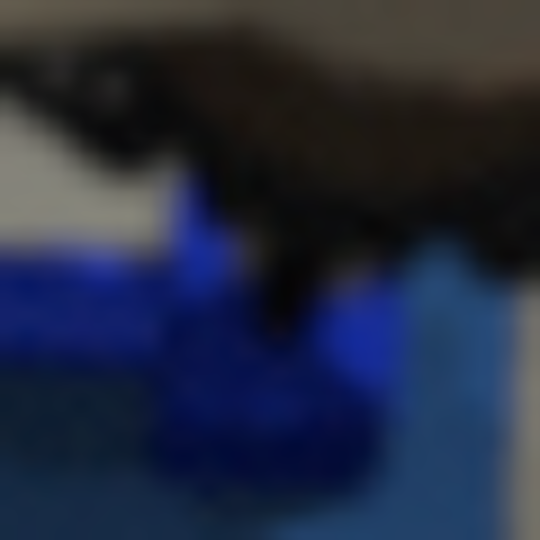

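Call:
arm_command:
  moves:
    - {"xyz": [0.04,0,-0.015],"spin": 0,"gripper": 0}
    - {"xyz": [0.08,0,-0.015],"spin": 0,"gripper": 0}
    - {"xyz": [0.12,0,-0.015],"spin": 0,"gripper": 0}
    - {"xyz": [0.15,0,-0.015],"spin": 0,"gripper": 0}
    - {"xyz": [0.17,0,-0.015],"spin": 0,"gripper": 0}
    - {"xyz": [0.19,0,-0.015],"spin": 0,"gripper": 0}
    - {"xyz": [0.19,0,-0.015],"spin": 0,"gripper": 0}

```text
time_s: 28.55
tcp_pos: [560.7, -87.0, 142.1]
ee_rot: [0.095, 0.701, -0.095, 0.701]
contact_force: [0.5, 0.1, 0.1]
opening: 0.118
```

Call:
arm_command:
  moves:
    - {"xyz": [0.02,0,0],"spin": 0,"gripper": 0}
    - {"xyz": [0.04,0,0],"spin": 0,"gripper": 0}
    - {"xyz": [0.04,0,0],"spin": 0,"gripper": 0}

```text
time_s: 28.85
tcp_pos: [560.6, -87.0, 140.9]
ee_rot: [0.095, 0.701, -0.095, 0.701]
contact_force: [-0.5, -0.2, -0.6]
opening: 0.119
```

Call:
arm_command:
  moves:
    - {"xyz": [0.03,0,0],"spin": 0,"gripper": 0}
    - {"xyz": [0.06,0,0],"spin": 0,"gripper": 0}
    - {"xyz": [0.09,0,0],"spin": 0,"gripper": 0}
    - {"xyz": [0.12,0,0],"spin": 0,"gripper": 0}
    - {"xyz": [0.12,0,0],"spin": 0,"gripper": 0}

```text
time_s: 29.35
tcp_pos: [560.6, -87.0, 137.2]
ee_rot: [0.095, 0.701, -0.095, 0.701]
contact_force: [-0.5, -0.1, -0.0]
opening: 0.116
```

Call:
arm_command:
  moves:
    - {"xyz": [0.03,0,0],"spin": 0,"gripper": 0}
    - {"xyz": [0.06,0,0],"spin": 0,"gripper": 0}
    - {"xyz": [0.09,0,0],"spin": 0,"gripper": 0}
    - {"xyz": [0.12,0,0],"spin": 0,"gripper": 0}
    - {"xyz": [0.12,0,0],"spin": 0,"gripper": 0}

```text
time_s: 29.85
tcp_pos: [560.8, -87.0, 133.8]
ee_rot: [0.095, 0.701, -0.095, 0.701]
contact_force: [-0.5, -0.3, 0.5]
opening: 0.122
```

Call:
arm_command:
  moves:
    - {"xyz": [0.03,0,0],"spin": 0,"gripper": 0}
    - {"xyz": [0.06,0,0],"spin": 0,"gripper": 0}
    - {"xyz": [0.09,0,0],"spin": 0,"gripper": 0}
    - {"xyz": [0.12,0,0],"spin": 0,"gripper": 0}
    - {"xyz": [0.15,0,0],"spin": 0,"gripper": 0}
    - {"xyz": [0.18,0,0],"spin": 0,"gripper": 0}

```text
time_s: 30.45
tcp_pos: [560.9, -87.0, 128.3]
ee_rot: [0.095, 0.701, -0.095, 0.701]
contact_force: [0.0, 0.4, 0.6]
opening: 0.117
```

Call:
arm_command:
  moves:
    - {"xyz": [0.04,0,0],"spin": 0,"gripper": 0}
    - {"xyz": [0.08,0,0],"spin": 0,"gripper": 0}
    - {"xyz": [0.12,0,0],"spin": 0,"gripper": 0}
    - {"xyz": [0.16,0,0],"spin": 0,"gripper": 0}
    - {"xyz": [0.2,0,0],"spin": 0,"gripper": 0}
    - {"xyz": [0.22,0,0],"spin": 0,"gripper": 0}

```text
time_s: 31.05
tcp_pos: [560.8, -87.0, 121.7]
ee_rot: [0.095, 0.701, -0.095, 0.701]
contact_force: [0.6, 0.5, 2.3]
opening: 0.123
```

```bash
python3 - <<'E'
from h import *
np.set_printoptions(precision=2,suppress=True)
for i in range(4):
    S=eyes.snapshot("scene");s=sensors.state();print(s["tcp_pos"],s["contact_force"])
save(S,"s23",(215,190,265,250),10)
E
```

```text
[560.81 -87.05 121.62] [1.72 0.55 0.21]
[560.82 -87.04 121.63] [1.66 1.12 0.57]
[560.8  -87.02 121.6 ] [1.39 0.7  1.05]
[560.79 -87.03 121.61] [ 0.64 -0.39 -1.02]
```

View pics/s23.png

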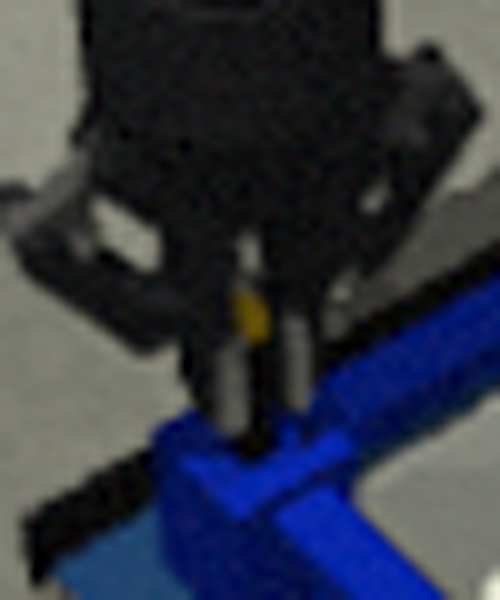

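Call:
arm_command:
  moves:
    - {"xyz": [0.04,0,0],"spin": 0,"gripper": 0}
    - {"xyz": [0.08,0,0],"spin": 0,"gripper": 0}
    - {"xyz": [0.12,0,0],"spin": 0,"gripper": 0}
    - {"xyz": [0.16,0,0],"spin": 0,"gripper": 0}
    - {"xyz": [0.2,0,0],"spin": 0,"gripper": 0}
    - {"xyz": [0.24,0,0],"spin": 0,"gripper": 0}
    - {"xyz": [0.27,0,0],"spin": 0,"gripper": 0}

```text
time_s: 31.95
tcp_pos: [560.8, -87.0, 113.5]
ee_rot: [0.095, 0.701, -0.095, 0.701]
contact_force: [1.3, 0.2, 1.1]
opening: 0.118
```

Call:
arm_command:
  moves:
    - {"xyz": [0.02,0,0],"spin": 0,"gripper": 0}
    - {"xyz": [0.04,0,0],"spin": 0,"gripper": 0}
    - {"xyz": [0.06,0,0],"spin": 0,"gripper": 0}
    - {"xyz": [0.06,0,0],"spin": 0,"gripper": 0}

```text
time_s: 32.35
tcp_pos: [560.8, -87.0, 112.0]
ee_rot: [0.095, 0.701, -0.095, 0.701]
contact_force: [0.6, 0.6, 3.3]
opening: 0.121
```

Call:
arm_command:
  moves:
    - {"xyz": [0.015,0,0],"spin": 0,"gripper": 0}
    - {"xyz": [0.03,0,0],"spin": 0,"gripper": 0}
    - {"xyz": [0.03,0,0],"spin": 0,"gripper": 0}
    - {"xyz": [0.03,0,0],"spin": 0,"gripper": 0}

```text
time_s: 32.75
tcp_pos: [560.9, -87.0, 111.6]
ee_rot: [0.095, 0.7, -0.095, 0.701]
contact_force: [-0.1, 0.7, 5.8]
opening: 0.119
```

```bash
python3 - <<'E'
from h import *
np.set_printoptions(precision=2,suppress=True)
for i in range(6):
    S=eyes.snapshot("scene");s=sensors.state();print(s["tcp_pos"],s["contact_force"])
E
```

```text
[560.91 -87.05 111.62] [0.99 1.2  6.16]
[560.88 -87.06 111.61] [-0.18  1.27  6.97]
[560.9  -87.04 111.58] [0.64 1.14 6.1 ]
[560.91 -87.05 111.61] [-0.32  0.45  7.27]
[560.91 -87.04 111.62] [1.08 1.12 5.93]
[560.9  -87.07 111.58] [1.31 1.1  6.03]
```

Call:
arm_command:
  moves:
    - {"xyz": [0.02,0,0],"spin": 0,"gripper": 0}
    - {"xyz": [0.03,0,0],"spin": 0,"gripper": 0}
    - {"xyz": [0.03,0,0],"spin": 0,"gripper": 0}
    - {"xyz": [0.03,0,0],"spin": 0,"gripper": 0}

```text
time_s: 33.45
tcp_pos: [561.0, -87.1, 111.5]
ee_rot: [0.095, 0.7, -0.095, 0.701]
contact_force: [-1.2, 1.0, 10.9]
opening: 0.122
```

Call:
arm_command:
  moves:
    - {"xyz": [-0.03,0,0],"spin": 0,"gripper": 0}
    - {"xyz": [-0.03,0,0],"spin": 0,"gripper": 0}
    - {"xyz": [-0.03,0,0],"spin": 0,"gripper": 0.25}
    - {"xyz": [-0.03,0,0],"spin": 0,"gripper": 0.5}
    - {"xyz": [-0.03,0,0],"spin": 0,"gripper": 0.5}
    - {"xyz": [-0.03,0,0],"spin": 0,"gripper": 0.5}

```text
time_s: 34.05
tcp_pos: [560.1, -87.1, 110.3]
ee_rot: [0.095, 0.701, -0.095, 0.7]
contact_force: [0.4, 0.4, 0.5]
opening: 0.502
```

Call:
arm_command:
  moves:
    - {"xyz": [-0.3,0,0],"spin": 0,"gripper": 0.5}
    - {"xyz": [-0.9,0,0],"spin": 0,"gripper": 0.5}
    - {"xyz": [-1.8,0,0],"spin": 0,"gripper": 0.5}
    - {"xyz": [-3,0,0],"spin": 0,"gripper": 0.5}
    - {"xyz": [-4,-1,-1],"spin": 0,"gripper": 0.5}
    - {"xyz": [-4.7,-2.2,-2],"spin": 0,"gripper": 0.5}
    - {"xyz": [-4.7,-3.4,-3],"spin": 0,"gripper": 0.5}
    - {"xyz": [-4.7,-4.4,-3.5],"spin": 0,"gripper": 0.5}

```text
time_s: 34.85
tcp_pos: [421.7, -186.9, 253.8]
ee_rot: [0.095, 0.7, -0.095, 0.702]
contact_force: [-0.2, 0.7, 0.5]
opening: 0.504
```

```bash
python3 - <<'E'
from loc import *
np.set_printoptions(precision=2,suppress=True)
for i in range(4): S=eyes.snapshot("scene");T=eyes.snapshot("top")
save(S,"s24",(100,110,340,290),3);save(S,"s24z",(215,180,325,270),7);save(T,"t24",(120,120,400,270),2.8)
s=sensors.state();print(s["tcp_pos"],s["contact_force"],s["time_s"])
a,_=wcent(S,yel,(238,222),6);b,_=wcent(T,yel,(291,178),6)
print(a,b,tri([S,T],[a,b]))
E
```

```text
[ 425.01 -185.73  251.88] [-0.83  0.47 -0.49] 35.25loc.py:10: RuntimeWarning: invalid value encountered in divide
  return np.array([(w*xx).sum(),(w*yy).sum()])/w.sum(), w.sum()
Traceback (most recent call last):
  File "h.py", line 14, in tri
    s=least_squares(f,[500,0,50]);return s.x,np.abs(s.fun).max()
ValueError: Residuals are not finite in the initial point.
```

View pics/s24z.png

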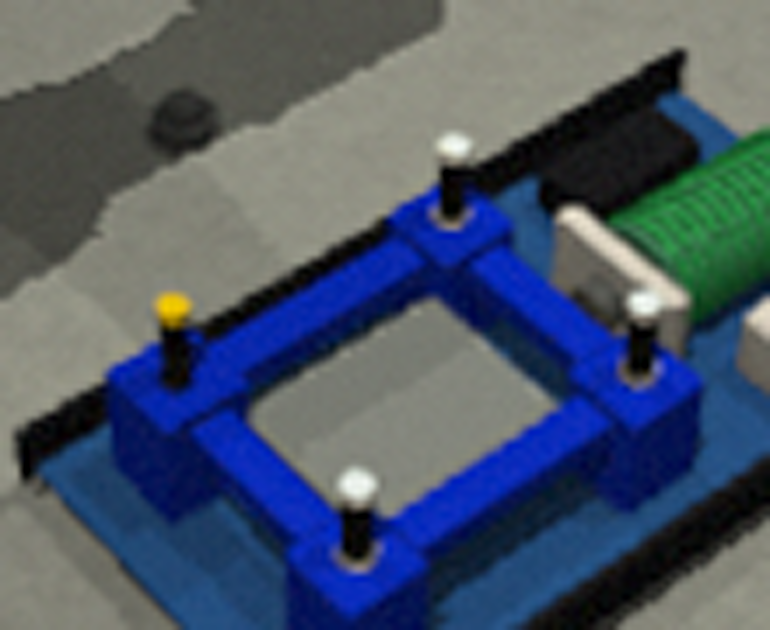

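View pics/s24.png

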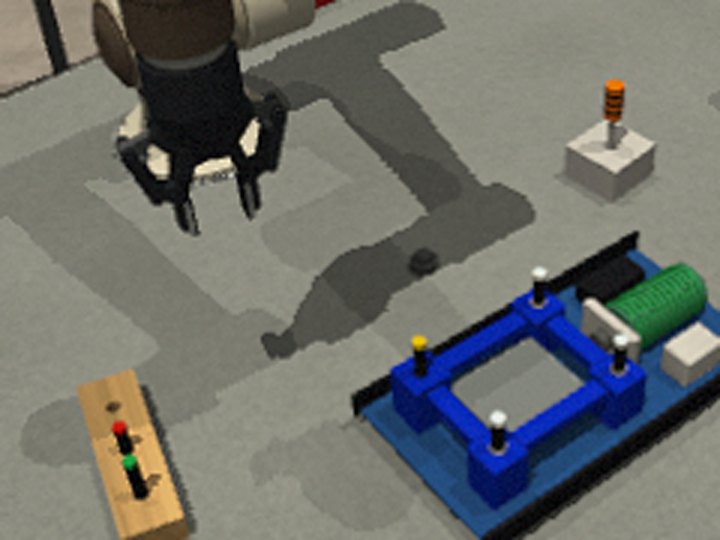

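```bash
python3 - <<'E'
from loc import *
np.set_printoptions(precision=2,suppress=True)
S=eyes.snapshot("scene")
y,_=wcent(S,yel,(239.3,223.7),5)
W=[wcent(S,wht,c)[0] for c in ((279.4,200.2),(307.6,222),(265.5,248.6))]
P=[np.r_[atz(S,w,119),119] for w in W]
q=P[0]+P[2]-P[1];print(y,W,[proj(S,[q+[0,0,d]])[0] for d in (-8,0,8)])
E
```

```text
[239.17 223.44] [array([279.47, 200.17]), array([307.35, 221.39]), array([265.56, 248.66])] [array([238.48, 226.45]), array([238.35, 224.4 ]), array([238.21, 222.32])]
```

```bash
python3 -c "
from station import ctrl
print(ctrl.finish_job())"
```

```text
the job is handed in; nothing more can be done
None
```

The missing post is fitted: the socket is 32 mm deep, so I pushed home the yellow-capped post (`post_mid`, 72 mm) and handed the job in at about 35 s.

- **Depth:** the rod rested on the bottom for over a second at about 5 N. It stopped where a 32 mm socket should stop it, and its yellow ring was level with the mouth.
- **Rod:** it is back in the stand, upright in the last picture.
- **Post:** it entered without measurable force and stopped within 0.1 mm of the height expected on the bottom. A further 0.9 mm of commanded push only raised the force to about 11 N, with no movement to speak of.
- **Drag:** on the way down I measured about 0 to 3 N, less than the stated 3 to 9 N.
- **Level check:** one automatic estimate put the cap about 1 pixel (about 4 mm) high. I think its third white-cap reading was off, because of the white block behind that cap. Reading the cap positions by eye in the zoomed picture gave level to about 0.2 pixel, which agrees with the contact height.
- **Rest of the bench:** the red- and green-capped posts are still in the rack, the chassis and pinion look unmoved, and the gripper is clear and touching nothing. I did not look closely at the screwdriver or shock, but the arm never went near them.

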